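# Draw the lowest filter cassette from the dispenser and rack it

### The arm

A 6-joint arm with a two-finger parallel gripper is mounted at the origin on the work surface. World frame = base frame: x ahead of the robot, y to its left, z up, the work surface at z = 0. Lengths are in m, angles in rad, forces in N, time in s.
With the tool pointing down it reaches from about 0.275 to 0.75 m from the base axis. Payload 10.2 kg.
Tool frame: the origin (TCP) lies at the very end of the fingers, on their centre line; the grasp point (between the pads) lies 19 mm behind it; z points along the fingers, y is the direction in which the jaws open and shut (so a half turn about z gives the same grasp; the last joint's range is limited). The gripper opens to 85 mm and grips with 20 to 120 N. Pads are 22 mm wide; open, the fingers measure 114 mm over their backs; the gripper's body (76 mm by 85 mm) begins 54 mm behind the grasp point. The pads swing forward as they close: fully open they stand 13 mm farther back than shut.
Start: joints at [1.035, 0.313, 1.498, -0, 1.331, -0.223], TCP at [0.162, 0.5, 0.231] pointing down, gripper open.
Joint ranges: [-2.94, 2.94], [-0.97, 2.17], [0.19, 2.56], [-1.23, 4.37], [0.02, 3.11], [-2.88, 2.88]. Speed limits (rad/s): [2.39, 2.39, 3.01, 3.14, 3.14, 3.14].

### API

Orientations are given as a unit quaternion [w, x, y, z].
In Python, from plant import env, eyes, hand_in, finder gives the robot as it stands. The module is installed in compiled form; this text tells all that it offers.
- The arm moves only by the tool drive_tool, never from a script. Its argument "increments" is a list of rows, each an object of numbers: "tx", "ty", "tz": the shift along the tool's x, y, z in m; "rx", "ry", "rz": the turn, a rotation vector about the tool's x, y, z in degrees; "fingers": the finger opening in m, from 0 to 0.0854. In form: [{"tx": .., "ty": .., "tz": .., "rx": .., "ry": .., "rz": .., "fingers": ..}, ...]. A call has 1 to 10 rows; each row shifts and turns the commanded pose from where the row before left it, along the tool's axes as they then stand; what a row does not reach is not made up. A row lasts 1/8 s, in which the tool goes at most 62.5 mm and 10.7 degrees, less where a joint would pass 70% of its speed; a pose out of reach is approached as far as the arm can. A call with a gripper value outside its range is refused whole. The fingers move at their own pace and stop on an object; the grip force is fixed at half the most. Time passes only in rows, so rows that do not move let the fingers close. It gives the time, the measured TCP pose, the force and the opening at its end, in the units of the state.
- env.get_obs(): the state, without advancing time (a new reading comes with each control period).
- eyes.grab_frame(name): name is "side" or "top"; returns a dict with "color" (384x512x3 uint8, red, green, blue), "camera_matrix" (3x3 intrinsics, pixels), "R" (3x3) and "t" (3): a world point X has camera coordinates R X + t. Camera axes: x right, y down, z forward; pixel columns grow to the right and rows downward; lengths in m; the calibration is good to about 2 mm. A picture is of the moment at which its call begins. There is no depth.
- hand_in(): hands the job in, once; it reports no verdict.
Trained networks look in the newest picture that a camera, given by its name, has taken for a name from the list of things; names that differ only in an ending like _2 or _b are one class to them, and where a whole thing is asked for, a point or a joint stands for the part that bears it (a point fixed in the world has none). Each returns a list of dicts, best first, with "confidence" (0 to 1); they miss things now and then, are a little off and sometimes report something else, mostly with a low value. They report only what shows in the picture. A call takes as long as a camera call. They do not tell look-alikes from the thing itself.
- finder.find_in(camera, thing): "bbox" ([left, top, width, height] in pixels, round what is visible of it).
- finder.silhouettes(camera, thing): "mask" (384x512 bool, what is visible of it) and "bbox" ([left, top, width, height] in pixels, round what is visible of it).
The state is a dict: "t": time; "q": joint angles; "qd": joint speeds; "joint_efforts": joint torques, N m; "eef_pos": TCP position; "orientation": TCP orientation; "force": force on the tool from outside, world axes, zero at the start; "ft_torque": the same for the moment, N m; "gripper_width": finger opening in m.
Only numpy, scipy, OpenCV 4.12 (cv2) and the standard library are available. Lean on these libraries where they do the work, as an engineer would, in place of code of your own. Each camera call takes 0.05 s, during which the arm holds its last target.

### The job

Draw only the lowest filter cassette out of the white dispenser by its tongue, without gripping the ones above, so that the rest of the stack drops down to the dispenser floor. Then stand that cassette on edge, tongue up, in the empty slot of the leaning rack, gently pressing it past the spring roller until it stands fully down on the slot floor, and let go; leave the cassette already in the rack and the other things on the bench where they are.

Things in the scene. Friction and masses are not known exactly. Their poses are not given: they have to be found in the camera images.
- dispenser: Fixed white steel cage with the stack, 200 mm high, 144 mm wide, open front at its -x. Origin at table level under the bay's middle, z up. Floor top z = 70 mm, floor ends at x = -56 mm. Bay 120 mm long (x), 104 mm wide (y). Two front strips (x -65 to -60 mm, |y| 37 to 57 mm) reach down to z = 105 mm: only the lowest cassette can slide out, to -x; between them tongues stick out.
- filter_low: Lowest cassette, the one to take: loose, grey plastic frame with paper pleats, 110 (x) by 100 (y) by 30 mm (z), about 0.11 kg. Origin at the centre of its underside, z to its upper face; lies square in the bay. Flat square-sided tongue 36 mm wide (y), 8 mm thick (z 2 to 10 mm), from x = -55 to -100 mm. The same tongues stick out right above it at 30 mm pitch.
- filter_low_foot (a point): Middle of the lowest cassette's far end face (x +55, y 0, z +15 mm in its frame): the edge that it stands on in the rack, on the slot floor.
- filter_low_tongue (a point): End of the lowest tongue (x -100, y 0, z +6 mm in its cassette's frame). Space under it is free down to the table. A vertical tool would pinch all tongues; tilted about 40 degrees, tips towards the dispenser, it can take the tongue's last 15 to 20 mm by its two sides, clear of the next one. Draw about 170 mm to clear the next tongue.
- filter_mid: Second cassette, identical to the lowest and lying on it; same origin and axes; may lie up to 7 mm further out or in. It drops to the dispenser floor.
- filter_top: Third cassette, identical, lying on the second; same origin and axes.
- slot: Empty slot of the fixed white rack. Origin mid-floor, 55 mm above the table; z points up out of it, leaning 20 degrees from vertical away from the dispenser (to the rack's -x); y along it, level; x across, on the dispenser's side. 36 mm wide (x +-18), 110 mm long, open ends; walls 56 mm high, lips flared outward to 68 mm. A like slot 70 mm away at -x is occupied.
- slot_roller (a point): Where the black spring roller (28 mm across, 36 mm long, in a window of the slot's +x wall) juts into the slot: at slot x = +8, z = 40 mm, so it leaves 26 mm. It yields to +x with 1.5 N growing to 3.5 N (250 N/m, 12 mm at most) and holds the cassette by friction: by its weight alone it stays stuck high, it takes roughly 3 to 10 N to press it down to the floor.
- filter_done: Identical cassette already standing tongue up in the other rack slot, loose; not to be disturbed. Its x axis points down into the slot.
- cleaner: Bystander: white plastic bottle, 52 mm across, 140 mm high, standing; origin at the middle of its foot.
- carton: Bystander: cardboard box 90 x 70 x 50 mm; origin at the middle of its underside.
- driver: Bystander: screwdriver 180 mm long lying on the bench along its own x.
Things that resemble listed ones, but are neither listed nor needed, are in the scene too. What is shaped like the filter_low but red is not meant.

How it is judged:
By the outcome, as a careful person would: the job done as asked, in the order asked, and still so for the second after the job is handed in, with the robot touching nothing.
It also fails if it takes over 48 s, if anything falls off the work surface, if the arm or the gripper's body presses on something with over 40 N, if the wrist force passes 120 N, or if a joint passes its speed limit or range.

## Working session

There is one attempt and no reset: what is moved stays moved. The work goes in short steps, Python scripts to look and compute and a tool call to move; the robot and the scene stay as the last step left them, time stands still between calls to the robot, and variables do not carry over. Pictures are saved under pics/ and viewed, and the job is handed in when it is done.

Besides the shell and the picture viewer there is one more tool, called after "Call:" in YAML: its name, and indented under it one key for each argument. drive_tool: Moves the arm, as the interface text tells. Its arguments: {"type":"object","properties":{"increments":{"type":"array"}},"required":["increments"]}

```bash
mkdir -p pics; python3 - <<'E'
from plant import env, eyes, finder
import cv2, numpy as np, pickle
o=env.get_obs(); print(o)
D={}
for c in ("side","top"):
    f=eyes.grab_frame(c); D[c]=f
    cv2.imwrite(f"pics/{c}0.png",cv2.resize(f["color"][:,:,::-1],(800,600),interpolation=cv2.INTER_CUBIC))
    print(c,f["camera_matrix"].tolist(),f["R"].tolist(),f["t"].tolist())
pickle.dump(D,open("f0.pkl","wb"))
for c in D:
  for n in ["dispenser","filter_low","filter_low_tongue","slot","slot_roller","filter_done","cleaner","carton"]:
    try:
        print(c,n,[(d["bbox"],round(d["confidence"],2)) for d in finder.find_in(c,n)])
    except Exception as e: print(c,n,e)
print(env.get_obs()["t"])
E
```

```text
{'t': 0.0, 'q': array([ 1.03458671e+00,  3.13435698e-01,  1.49844901e+00,  8.07629384e-06,
        1.33098269e+00, -2.23379621e-01]), 'qd': array([-5.58287497e-05, -7.27893598e-04,  7.95785987e-04, -1.04490399e-03,
       -1.34444608e-04, -4.58388389e-04]), 'joint_efforts': array([ 6.00268577e-04, -4.12267256e+01, -2.59755135e+01, -8.95814878e-05,
        4.06159743e-03,  5.21870760e-06]), 'eef_pos': array([0.16143479, 0.49929337, 0.2307379 ]), 'orientation': array([-2.39935125e-04,  1.55778896e-01,  9.87791744e-01, -5.90499086e-04]), 'force': array([ 0.10962098, -0.30542243, -0.8786644 ]), 'ft_torque': array([ 0.01998695, -0.00515291,  0.00749812]), 'gripper_width': 0.0855236974756374}
side [[491.1531591510995, 0.0, 257.25227156022896], [0.0, 491.1531591510995, 192.14939418515326], [0.0, 0.0, 1.0]] [[0.9723581448126202, -0.23308722771863874, 0.013783413619217361], [-0.10735084940820093, -0.4986917170414088, -0.8601060204914444], [0.20735340206492098, 0.834851433267459, -0.5099290646976031]] [-0.544344821562484, 0.1386987896318724, 1.2999335835005337]
top [[429.80430514024863, 0.0, 2
[... 799 characters left out ...]
 0.63)]
side cleaner [([297.7, 177.3, 20.2, 52.8], 0.77)]
side carton [([309.6, 249.0, 44.8, 36.1], 0.93)]
top dispenser [([122.6, 180.1, 72.6, 62.6], 0.57)]
top filter_low [([204.7, 173.5, 56.6, 43.7], 0.98), ([138.3, 121.8, 52.3, 45.6], 0.83)]
top filter_low_tongue [([138.2, 125.1, 51.2, 45.3], 0.63), ([208.2, 175.7, 54.9, 45.2], 0.61)]
top slot [([298.7, 203.5, 51.0, 46.0], 0.59), ([184.0, 210.4, 13.8, 12.4], 0.21)]
top slot_roller [([299.0, 204.4, 36.1, 44.5], 0.66)]
top filter_done [([334.1, 208.7, 30.7, 39.2], 0.64)]
top cleaner [([270.0, 149.7, 18.6, 21.0], 0.86), ([333.8, 207.0, 31.7, 43.1], 0.29)]
top carton [([330.1, 150.8, 34.7, 35.6], 0.6), ([121.9, 179.9, 75.7, 61.2], 0.35)]
0.9
```

View pics/side0.png

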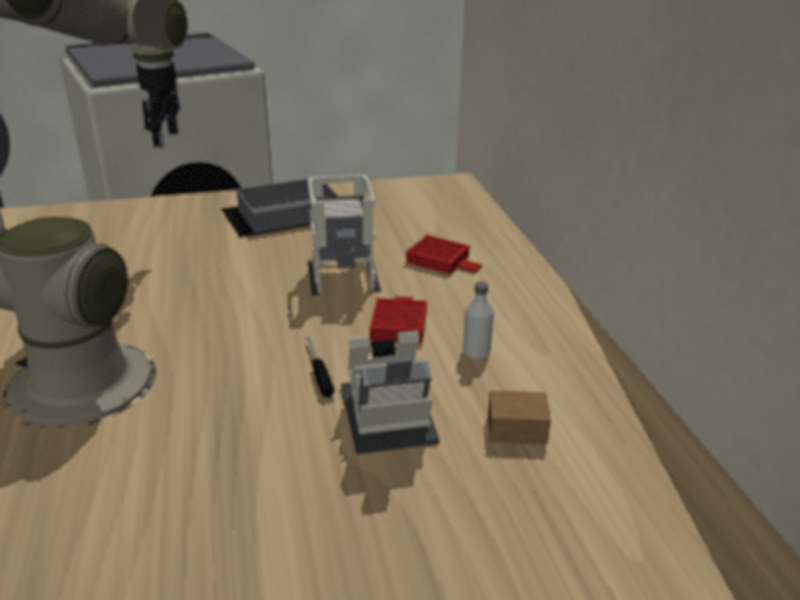

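View pics/top0.png

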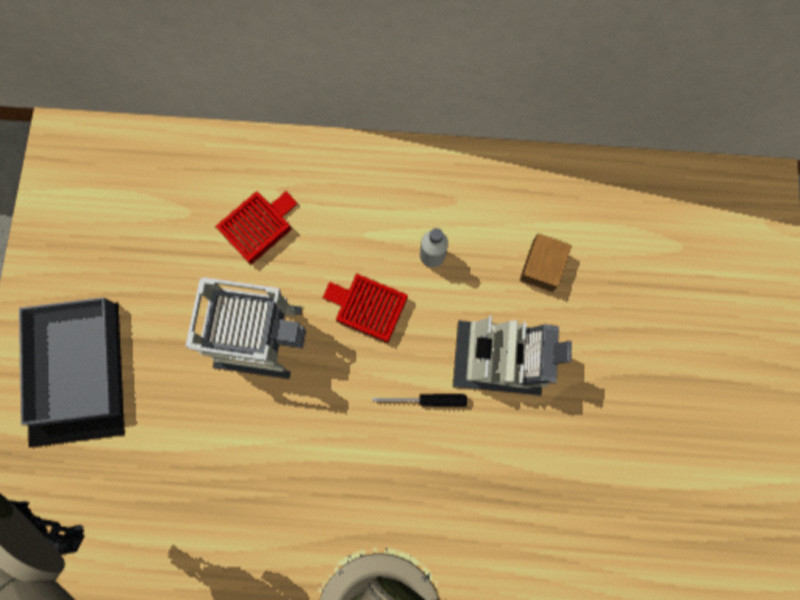

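```bash
python3 - <<'E'
import cv2,pickle
D=pickle.load(open("f0.pkl","rb"))
a=D["side"]["color"][105:285,185:345,::-1]; cv2.imwrite("pics/sc.png",cv2.resize(a,None,fx=3.3,fy=3.3,interpolation=cv2.INTER_CUBIC))
a=D["top"]["color"][115:260,115:370,::-1]; cv2.imwrite("pics/tc.png",cv2.resize(a,None,fx=3.1,fy=3.1,interpolation=cv2.INTER_CUBIC))
E
```

```text
(no output)
```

View pics/sc.png

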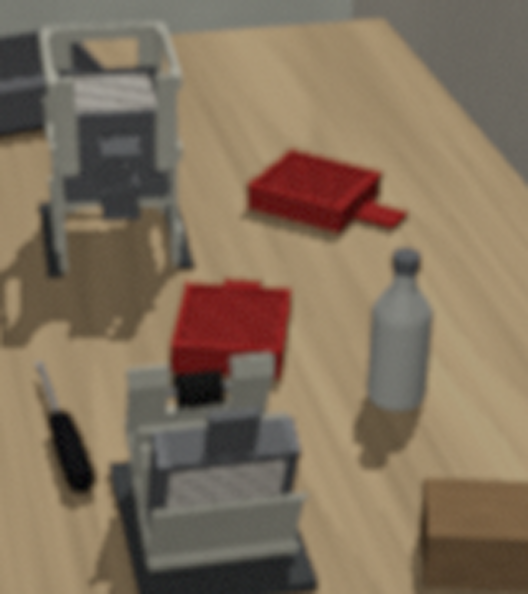

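View pics/tc.png

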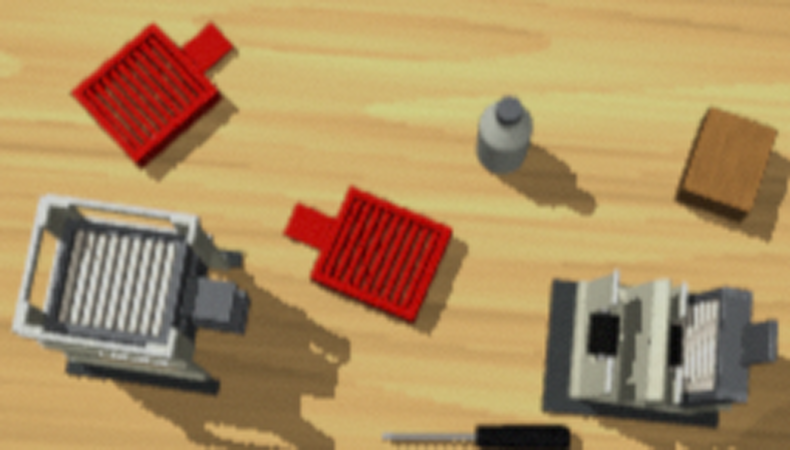

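```bash
cat > h.py <<'E'
import numpy as np,cv2,pickle
def crop(img,x0,y0,w,h,s,fn,pts=None,segs=None):
    a=cv2.resize(np.ascontiguousarray(img[y0:y0+h,x0:x0+w,::-1]),None,fx=s,fy=s,interpolation=cv2.INTER_CUBIC)
    f=lambda p:(int(round((p[0]-x0+.5)*s)),int(round((p[1]-y0+.5)*s)))
    for A,B,c in (segs or []): cv2.line(a,f(A),f(B),c,1,cv2.LINE_AA)
    for i in range(0,w,10):
        cv2.putText(a,str(x0+i),(int((i+.5)*s),10),0,.35,(0,0,255),1); cv2.line(a,(int((i+.5)*s),12),(int((i+.5)*s),18),(0,0,255),1)
    for i in range(0,h,10):
        cv2.putText(a,str(y0+i),(0,int((i+.5)*s)+4),0,.35,(0,0,255),1); cv2.line(a,(24,int((i+.5)*s)),(30,int((i+.5)*s)),(0,0,255),1)
    cv2.imwrite(fn,a)
def proj(f,P):
    P=np.atleast_2d(P); c=P@f["R"].T+f["t"]; u=c@f["camera_matrix"].T
    return u[:,:2]/u[:,2:]
def T(x,y,yaw):
    c,s=np.cos(yaw),np.sin(yaw); return np.array([[c,-s,0],[s,c,0],[0,0,1]]),np.array([x,y,0])
E
python3 - <<'E'
from h import *
D=pickle.load(open("f0.pkl","rb"))
crop(D["top"]["color"],116,172,85,75,9,"pics/t_disp.png")
crop(D["side"]["color"],190,105,60,85,7,"pics/s_disp.png")
crop(D["top"]["color"],285,195,85,65,9,"pics/t_rack.png")
crop(D["side"]["color"],213,205,72,85,7,"pics/s_rack.png")
E
```

```text
(no output)
```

View pics/t_disp.png

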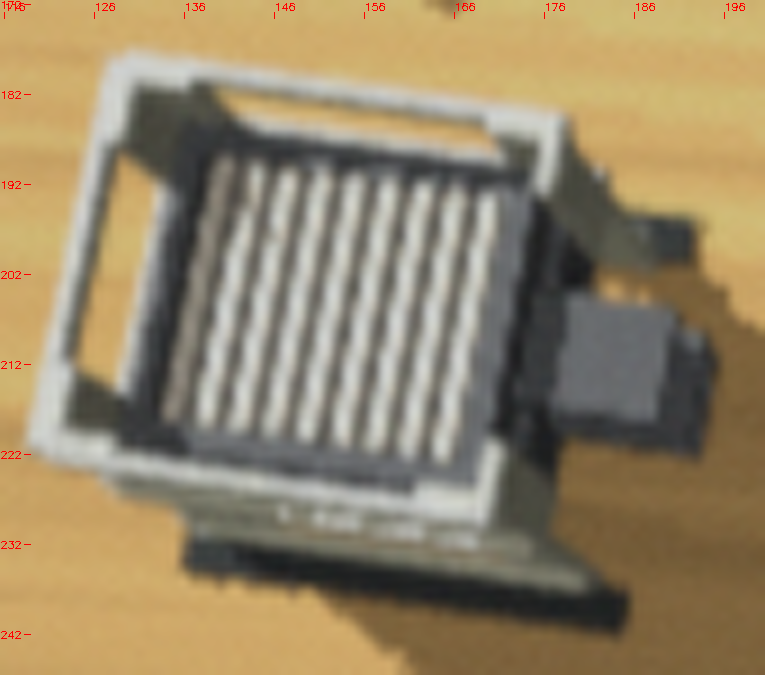

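View pics/s_disp.png

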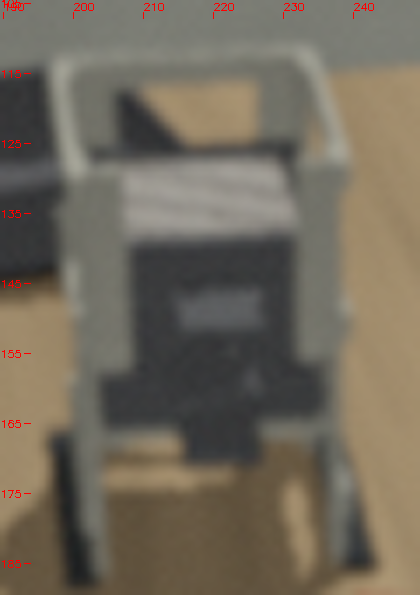

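View pics/t_rack.png

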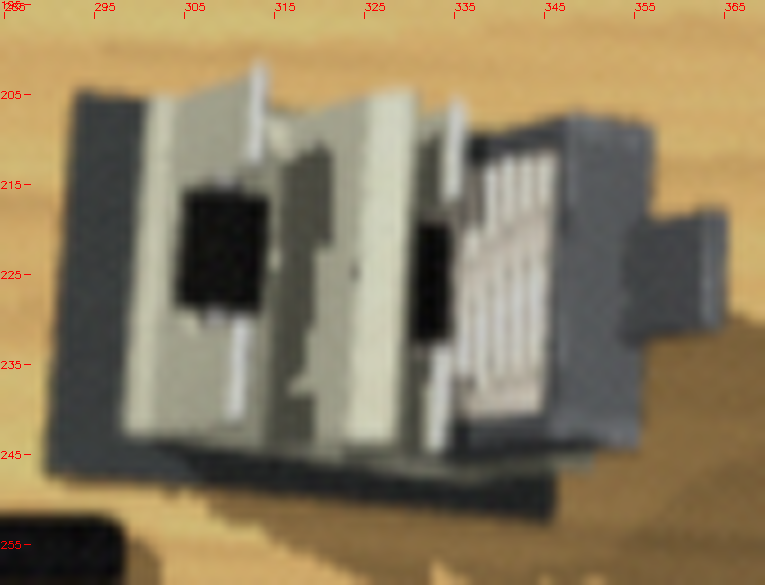

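View pics/s_rack.png

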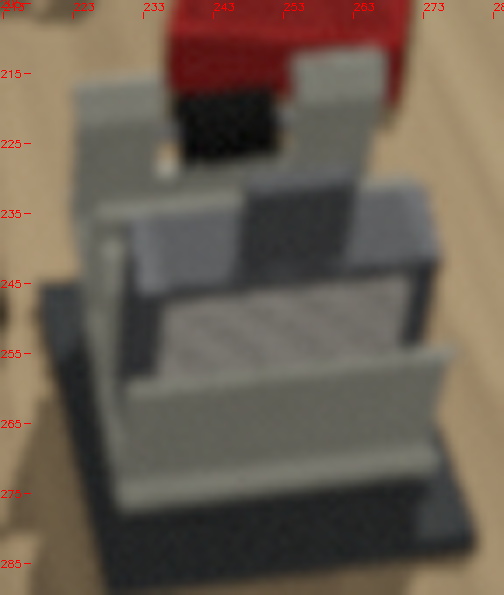

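```bash
cat > fit.py <<'E'
from h import *
from scipy.optimize import least_squares
D=pickle.load(open("f0.pkl","rb"))
t,s=D["top"],D["side"]
# dispenser
C=[(t,(65,-57,200),(128.5,178)),(t,(-65,-57,200),(178,184.5)),(t,(-65,57,200),(170,229.8)),(t,(65,57,200),(119,221.5)),
(s,(-65,57,200),(199.3,129)),(s,(-65,-57,200),(238.3,128)),(s,(65,57,200),(196.5,113)),(s,(65,-57,200),(232.5,111.5)),
(s,(-65,37,105),(207,157)),(s,(-65,-37,105),(230.5,156.5))]
def rd(p):
    R,o=T(p[0],p[1],p[2]); r=[]
    for f,X,uv in C: r+=list(proj(f,R@(np.array(X)/1e3)+o)[0]-uv)
    return np.array(r)
d=least_squares(rd,[0.5,0.35,1.5],loss="soft_l1")
print("disp",d.x,np.degrees(d.x[2])); print(rd(d.x).reshape(-1,2).round(1).tolist())
L=np.radians(20); Rl=np.array([[np.cos(L),0,-np.sin(L)],[0,1,0],[np.sin(L),0,np.cos(L)]])
def slot(p,X):
    R,o=T(p[0],p[1],p[2]); return R@(Rl@(np.array(X)/1e3)+[0,0,.055])+o
def S(p):
    w=18+p[3]
    return [(s,(w,55,68),(222.5,217)),(s,(w,-55,68),(267,211.5)),(t,(w,-55,68),(313.7,201.7)),(t,(w,55,68),(310.5,241.5)),
    (s,(18,55,56),(222.3,222.5)),(s,(18,-55,56),(266.5,217.3)),
    (t,(-w,-55,68),(330,205)),(t,(-w,55,68),(327.5,244)),(t,(-18,-55,56),(325.5,205)),(t,(-18,55,56),(322.7,243.5)),
    (t,(22,-18,40),(308.5,215.8)),(t,(22,18,40),(307.5,228.7))]
def rs(p):
    return np.array([v for f,X,uv in S(p) for v in proj(f,slot(p,X))[0]-uv])
r=least_squares(rs,[0.5,-0.1,1.5,8],loss="soft_l1",x_scale=[.1,.1,1,10])
print("slot",r.x,np.degrees(r.x[2])); print(rs(r.x).reshape(-1,2).round(1).tolist())
pickle.dump((d.x,r.x),open("fit.pkl","wb"))
def box(x,y,z):
    P=[(a,b,c) for a in x for b in y for c in z]
    return [(P[i],P[j]) for i in range(8) for j in range(i+1,8) if bin(i^j).count("1")==1]
Rd,od=T(*d.x)
def draw(f,tag):
    sg=[]
    def add(m,bs,col):
        for A,B in bs: sg.append((proj(f,m(A))[0],proj(f,m(B))[0],col))
    m=lambda X:Rd@(np.array(X)/1e3)+od
    add(m,box((-65,65),(-57,57),(0,200)),(0,255,0))
    add(m,box((-65,-60),(37,57),(105,200)),(255,255,0));add(m,box((-65,-60),(-57,-37),(105,200)),(255,255,0))
    for k in range(3): add(m,box((-100,-55),(-18,18),(72+30*k,80+30*k)),[(0,0,255),(255,0,255),(0,255,255)][k])
    q=lambda X:slot(r.x,X); w=18+r.x[3]
    add(q,box((-18,18),(-55,55),(0,56)),(0,255,0))
    add(q,[((w,-55,68),(w,55,68)),((-w,-55,68),(-w,55,68))],(0,255,255))
    add(q,box((8,36),(-18,18),(26,54)),(255,0,255))
    return sg
if __name__=="__main__":
    g=draw(t,0);crop(t["color"],116,172,85,75,9,"pics/o1.png",segs=g);crop(t["color"],285,195,85,65,9,"pics/o3.png",segs=g)
    g=draw(s,0);crop(s["color"],190,105,60,85,7,"pics/o2.png",segs=g);crop(s["color"],213,205,72,85,7,"pics/o4.png",segs=g)
    import numpy as np
    a=[cv2.imread(f"pics/o{i}.png") for i in (1,2,3,4)]
    for n,(i,j) in (("oA",(0,1)),("oB",(2,3))):
        H=max(a[i].shape[0],a[j].shape[0]); z=np.zeros((H,a[i].shape[1]+a[j].shape[1],3),np.uint8)
        z[:a[i].shape[0],:a[i].shape[1]]=a[i]; z[:a[j].shape[0],a[i].shape[1]:]=a[j]
        cv2.imwrite(f"pics/{n}.png",z)
E
python3 fit.py
```

```text
disp [0.49249833 0.27679012 1.49400658] 85.60027137276911
[[0.3, 0.5], [-0.5, 1.2], [-0.6, -1.3], [0.7, -0.4], [-0.0, 0.4], [-1.1, -0.5], [0.5, 0.4], [-0.3, 0.2], [0.2, 0.5], [0.5, -0.4]]
slot [ 0.48712099 -0.15858451  1.53633409  8.17844588] 88.02545944458048
[[-0.7, -0.3], [-1.0, 0.8], [-0.2, -0.2], [-0.1, -0.6], [-0.1, -0.2], [-0.3, 0.6], [0.0, -0.5], [-0.2, -0.5], [-0.2, -0.3], [-0.2, -0.2], [0.6, 0.2], [0.6, -0.1]]
```

View pics/o1.png

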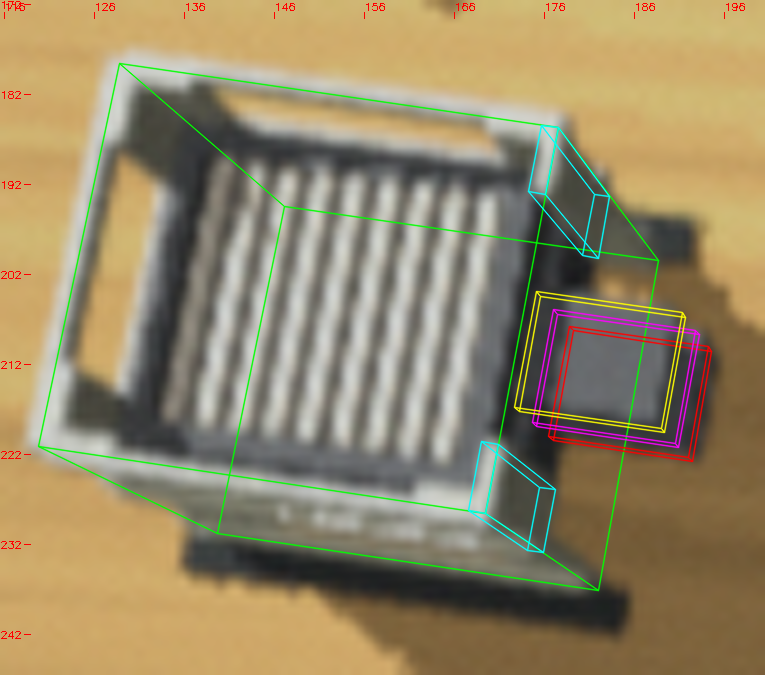

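View pics/o2.png

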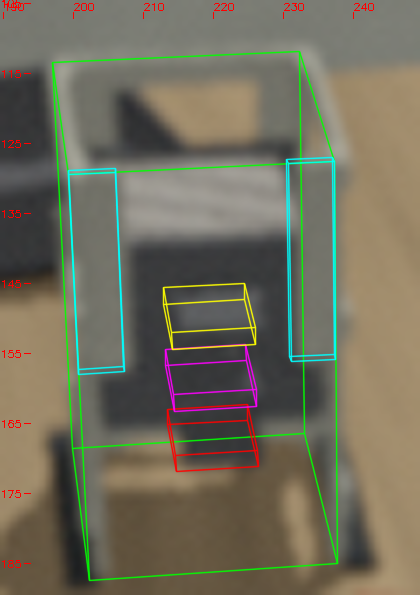

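View pics/o3.png

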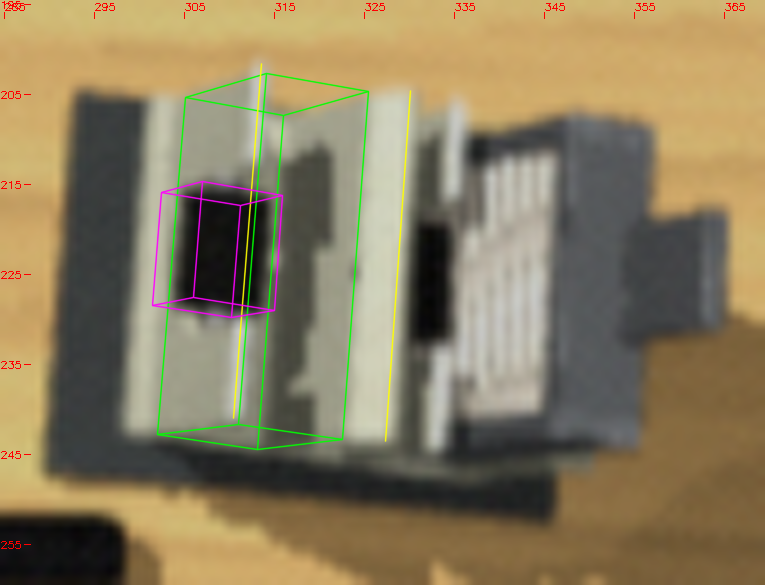

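View pics/o4.png

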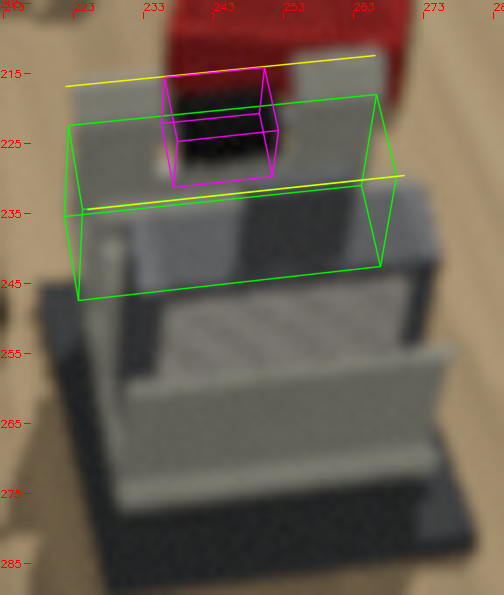

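```bash
cat > plan.py <<'E'
import numpy as np,pickle
from scipy.spatial.transform import Rotation as Ro
(d,sl)=pickle.load(open("fit.pkl","rb"))
L=np.radians(20); Rl=np.array([[np.cos(L),0,-np.sin(L)],[0,1,0],[np.sin(L),0,np.cos(L)]])
def Z(a): return Ro.from_euler('z',a).as_matrix()
Rd=Z(d[2]); od=np.array([d[0],d[1],0]); Rs=Z(sl[2])@Rl; os_=np.array([sl[0],sl[1],.055])
def M(R,p): A=np.eye(4);A[:3,:3]=R;A[:3,3]=p;return A
# cassette->tool for pitch a below horizontal; grasp pt at (gx,gz); swing: pads behind nominal
def C2T(a=45,gx=-97,gz=5,swing=3):
    a=np.radians(a); z=np.array([np.cos(a),0,-np.sin(a)]); y=np.array([0,-1.,0]); x=np.cross(y,z)
    return M(np.c_[x,y,z],np.array([gx,0,gz])/1e3+z*(19+swing)/1e3)
def cur(o=None):
    if o is None:
        from plant import env; o=env.get_obs()
    w,x,y,z=o["orientation"]; return M(Ro.from_quat([x,y,z,w]).as_matrix(),o["eef_pos"])
def rows(A,B,N):
    E=np.linalg.inv(A)@B; w=Ro.from_matrix(E[:3,:3]).as_rotvec()/N
    S=sum(Ro.from_rotvec(w*k).as_matrix() for k in range(N)); v=np.linalg.solve(S,E[:3,3])
    print(N,"x t(mm)",(v*1e3).round(2),"r(deg)",np.degrees(w).round(3)," |t|",round(np.linalg.norm(v)*1e3,1),"|r|",round(np.degrees(np.linalg.norm(w)),1))
Clow=M(Rd,od+[0,0,.07])
G=Clow@C2T()
def cas_slot(h,x=-1.5): return M(Rs@np.array([[0,0,1],[0,1,0],[-1,0,0]]).astype(float),os_+Rs@np.array([x-15,0,h+55])/1e3)
E
python3 - <<'E'
from plan import *
P=G@M(np.eye(3),[0,0,-.09])
mid=np.eye(4); mid=P.copy(); 
print("G",G.round(3).tolist()); print("P",P[:3,3])
P1=P.copy(); P1[:3,3]+=[0,-.0,.10]
from plant import env
o=env.get_obs(); A=cur(o)
rows(A,P,18); rows(A,P1,18); rows(P1,P,4); rows(P,G,8)
F=cas_slot(0)@C2T(); print("F",F.round(3).tolist())
E
```

```text
G [[0.054, 0.997, 0.054, 0.486], [0.705, -0.077, 0.705, 0.196], [0.707, 0.0, -0.707, 0.059], [0.0, 0.0, 0.0, 1.0]]
P [0.48136836 0.1321344  0.12308326]
18 x t(mm) [-29.97   1.37  -4.85] r(deg) [-1.663  2.11   4.015]  |t| 30.4 |r| 4.8
18 x t(mm) [-27.95   2.41 -10.12] r(deg) [-1.663  2.11   4.015]  |t| 29.8 |r| 4.8
4 x t(mm) [-17.68   0.    17.68] r(deg) [-0.  0.  0.]  |t| 25.0 |r| 0.0
8 x t(mm) [-0.    0.   11.25] r(deg) [-0.  0.  0.]  |t| 11.2 |r| 0.0
F [[0.031, 0.999, -0.015, 0.485], [0.906, -0.034, -0.422, -0.231], [-0.423, 0.0, -0.906, 0.174], [0.0, 0.0, 0.0, 1.0]]
```

```bash
python3 - <<'E'
from plan import *
P=G@M(np.eye(3),[0,0,-.09]); P[:3,3]+=[0,-.0,.05]
A=cur()
B=A.copy(); B[:3,3]=[.27,.14,.25]; rows(A,B,10); rows(B,P,10);rows(B,P,12)
E
```

```text
10 x t(mm) [-21.38 -30.87  -1.87] r(deg) [-0.  0.  0.]  |t| 37.6 |r| 0.0
10 x t(mm) [-17.2   15.85   3.69] r(deg) [-2.994  3.799  7.226]  |t| 23.7 |r| 8.7
12 x t(mm) [-14.21  13.35   3.05] r(deg) [-2.495  3.166  6.022]  |t| 19.7 |r| 7.2
```

Call:
drive_tool:
  increments:
    - {"tx": -0.0214, "ty": -0.0309, "tz": -0.002, "fingers": 0.06}
    - {"tx": -0.0214, "ty": -0.0309, "tz": -0.002}
    - {"tx": -0.0214, "ty": -0.0309, "tz": -0.002}
    - {"tx": -0.0214, "ty": -0.0309, "tz": -0.002}
    - {"tx": -0.0214, "ty": -0.0309, "tz": -0.002}
    - {"tx": -0.0214, "ty": -0.0309, "tz": -0.002}
    - {"tx": -0.0214, "ty": -0.0309, "tz": -0.002}
    - {"tx": -0.0214, "ty": -0.0309, "tz": -0.002}
    - {"tx": -0.0214, "ty": -0.0309, "tz": -0.002}
    - {"tx": -0.0214, "ty": -0.0309, "tz": -0.002}

```text
invalid input
```

```bash
python3 - <<'E'
from plan import *
from plant import env
o=env.get_obs(); print(o["t"],o["q"].round(2),o["eef_pos"].round(3),o["gripper_width"])
P=G@M(np.eye(3),[0,0,-.09]); P[:3,3]+=[0,-.0,.05]
rows(cur(o),P,10)
E
```

```text
0.9 [ 1.03  0.31  1.5   0.    1.33 -0.22] [0.162 0.5   0.231] 0.08504541654556164
10 x t(mm) [-52.36   1.78 -12.72] r(deg) [-2.994  3.799  7.226]  |t| 53.9 |r| 8.7
```

Call:
drive_tool:
  increments:
    - {"tx": -0.0214, "ty": -0.0309, "tz": -0.002, "rx": 0, "ry": 0, "rz": 0, "fingers": 0.06}
    - {"tx": -0.0214, "ty": -0.0309, "tz": -0.002, "rx": 0, "ry": 0, "rz": 0, "fingers": 0.06}
    - {"tx": -0.0214, "ty": -0.0309, "tz": -0.002, "rx": 0, "ry": 0, "rz": 0, "fingers": 0.06}
    - {"tx": -0.0214, "ty": -0.0309, "tz": -0.002, "rx": 0, "ry": 0, "rz": 0, "fingers": 0.06}
    - {"tx": -0.0214, "ty": -0.0309, "tz": -0.002, "rx": 0, "ry": 0, "rz": 0, "fingers": 0.06}
    - {"tx": -0.0214, "ty": -0.0309, "tz": -0.002, "rx": 0, "ry": 0, "rz": 0, "fingers": 0.06}
    - {"tx": -0.0214, "ty": -0.0309, "tz": -0.002, "rx": 0, "ry": 0, "rz": 0, "fingers": 0.06}
    - {"tx": -0.0214, "ty": -0.0309, "tz": -0.002, "rx": 0, "ry": 0, "rz": 0, "fingers": 0.06}
    - {"tx": -0.0214, "ty": -0.0309, "tz": -0.002, "rx": 0, "ry": 0, "rz": 0, "fingers": 0.06}
    - {"tx": -0.0214, "ty": -0.0309, "tz": -0.002, "rx": 0, "ry": 0, "rz": 0, "fingers": 0.06}

```text
t: 2.15
eef_pos: [0.2703, 0.1385, 0.2516]
orientation: [0.0, 0.156, 0.988, 0.0]
force: [0.1, -0.5, 0.0]
gripper_width: 0.0599
```

```bash
python3 - <<'E'
from plan import *
from plant import env
o=env.get_obs(); print(o["t"],o["q"].round(2),o["eef_pos"].round(3),o["gripper_width"],o["qd"].round(2))
P=G@M(np.eye(3),[0,0,-.09]); P[:3,3]+=[0,-.0,.05]
rows(cur(o),P,10)
E
```

```text
2.15 [ 0.08 -0.23  2.01  0.    1.36 -1.18] [0.27  0.139 0.252] 0.059910477544494266 [-1.04 -0.2   0.11 -0.    0.09 -1.04]
10 x t(mm) [-17.12  15.89   3.91] r(deg) [-2.989  3.801  7.23 ]  |t| 23.7 |r| 8.7
```

Call:
drive_tool:
  increments:
    - {"tx": -0.0171, "ty": 0.0159, "tz": 0.0039, "rx": -2.99, "ry": 3.8, "rz": 7.23, "fingers": 0.06}
    - {"tx": -0.0171, "ty": 0.0159, "tz": 0.0039, "rx": -2.99, "ry": 3.8, "rz": 7.23, "fingers": 0.06}
    - {"tx": -0.0171, "ty": 0.0159, "tz": 0.0039, "rx": -2.99, "ry": 3.8, "rz": 7.23, "fingers": 0.06}
    - {"tx": -0.0171, "ty": 0.0159, "tz": 0.0039, "rx": -2.99, "ry": 3.8, "rz": 7.23, "fingers": 0.06}
    - {"tx": -0.0171, "ty": 0.0159, "tz": 0.0039, "rx": -2.99, "ry": 3.8, "rz": 7.23, "fingers": 0.06}
    - {"tx": -0.0171, "ty": 0.0159, "tz": 0.0039, "rx": -2.99, "ry": 3.8, "rz": 7.23, "fingers": 0.06}
    - {"tx": -0.0171, "ty": 0.0159, "tz": 0.0039, "rx": -2.99, "ry": 3.8, "rz": 7.23, "fingers": 0.06}
    - {"tx": -0.0171, "ty": 0.0159, "tz": 0.0039, "rx": -2.99, "ry": 3.8, "rz": 7.23, "fingers": 0.06}
    - {"tx": -0.0171, "ty": 0.0159, "tz": 0.0039, "rx": -2.99, "ry": 3.8, "rz": 7.23, "fingers": 0.06}
    - {"tx": -0.0171, "ty": 0.0159, "tz": 0.0039, "rx": -2.99, "ry": 3.8, "rz": 7.23, "fingers": 0.06}

```text
t: 3.4
eef_pos: [0.4819, 0.1329, 0.1725]
orientation: [-0.261, 0.679, 0.626, 0.281]
force: [0.7, 0.0, 0.6]
gripper_width: 0.0599
```

```bash
python3 - <<'E'
from plan import *
from h import crop
from plant import env,eyes
o=env.get_obs(); print(o["t"],o["q"].round(2),o["eef_pos"].round(3),o["gripper_width"])
A=cur(o)
P=G@M(np.eye(3),[0,0,-.07]); 
rows(A,P,4)
f=eyes.grab_frame("side"); crop(f["color"],180,95,110,110,5,"pics/s1.png")
f=eyes.grab_frame("top"); crop(f["color"],116,150,150,110,5,"pics/t1.png")
E
```

```text
3.4 [-0.35  0.35  1.83  0.78  1.32 -0.62] [0.482 0.133 0.173] 0.059920149930386406
4 x t(mm) [-8.9  -0.11 13.59] r(deg) [ 0.028 -0.024 -0.066]  |t| 16.2 |r| 0.1
```

View pics/s1.png

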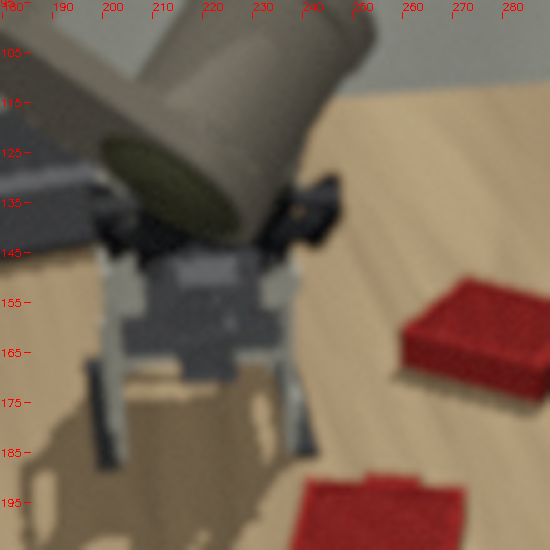

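View pics/t1.png

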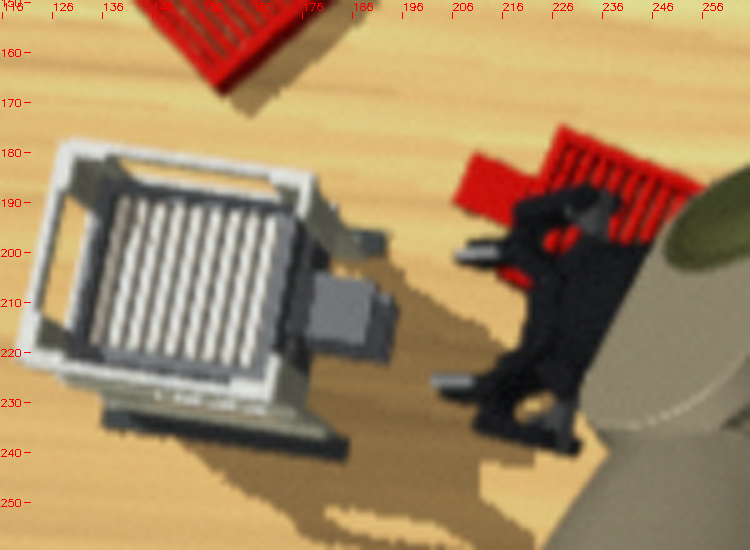

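```bash
python3 - <<'E'
from plan import *
from h import proj
from plant import env,eyes
f=pickle.load(open("f0.pkl","rb"))["top"]
A=cur()
for s in (0,3,6,10):
    print(s,[proj(f,(A@[0,y,-s/1e3,1])[:3])[0].round(1).tolist() for y in (.035,-.035)])
P=G@M(np.eye(3),[0,0,-.035]); 
rows(A,P,7)
rows(P,G,4)
E
```

```text
0 [[207.4, 200.4], [202.8, 226.2]]
3 [[208.1, 200.4], [203.5, 226.2]]
6 [[208.8, 200.4], [204.2, 226.2]]
10 [[209.7, 200.3], [205.1, 226.2]]
7 x t(mm) [-4.88  0.04 12.71] r(deg) [-0.004 -0.007 -0.049]  |t| 13.6 |r| 0.0
4 x t(mm) [-0.    0.    8.75] r(deg) [-0.  0.  0.]  |t| 8.7 |r| 0.0
```

Call:
drive_tool:
  increments:
    - {"tx": -0.0049, "ty": 0, "tz": 0.0127, "rx": 0, "ry": 0, "rz": 0, "fingers": 0.06}
    - {"tx": -0.0049, "ty": 0, "tz": 0.0127, "rx": 0, "ry": 0, "rz": 0, "fingers": 0.06}
    - {"tx": -0.0049, "ty": 0, "tz": 0.0127, "rx": 0, "ry": 0, "rz": 0, "fingers": 0.06}
    - {"tx": -0.0049, "ty": 0, "tz": 0.0127, "rx": 0, "ry": 0, "rz": 0, "fingers": 0.06}
    - {"tx": -0.0049, "ty": 0, "tz": 0.0127, "rx": 0, "ry": 0, "rz": 0, "fingers": 0.06}
    - {"tx": -0.0049, "ty": 0, "tz": 0.0127, "rx": 0, "ry": 0, "rz": 0, "fingers": 0.06}
    - {"tx": -0.0049, "ty": 0, "tz": 0.0127, "rx": 0, "ry": 0, "rz": 0, "fingers": 0.06}
    - {"tx": 0, "ty": 0, "tz": 0, "rx": 0, "ry": 0, "rz": 0, "fingers": 0.06}

```text
t: 4.5
eef_pos: [0.4836, 0.1723, 0.0849]
orientation: [-0.261, 0.678, 0.627, 0.28]
force: [0.4, 0.5, 1.6]
gripper_width: 0.0601
```

```bash
python3 - <<'E'
from plan import *
from h import *
from plant import env,eyes
A=cur(); rows(A,G,4)
f=eyes.grab_frame("top"); 
sg=[]
for y in (.03,-.03):
  c=[A@np.array([x,y,z,1]) for x,z in ((-.011,0),(.011,0),(.011,-.038),(-.011,-.038))]
  q=[proj(f,p[:3])[0] for p in c]
  sg+=[(q[i],q[(i+1)%4],(0,255,0)) for i in range(4)]
crop(f["color"],150,172,90,75,8,"pics/t2.png",segs=sg)
E
```

```text
4 x t(mm) [-0.35  0.23  8.64] r(deg) [-0.026 -0.001 -0.023]  |t| 8.6 |r| 0.0
```

View pics/t2.png

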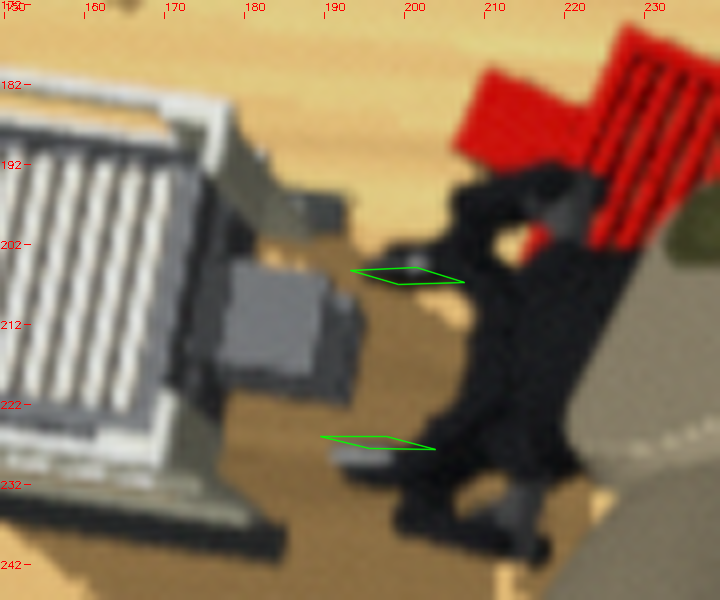

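Call:
drive_tool:
  increments:
    - {"tx": -0.0004, "ty": 0.0, "tz": 0.0086, "rx": 0, "ry": 0, "rz": 0, "fingers": 0.06}
    - {"tx": -0.0004, "ty": 0, "tz": 0.0086, "rx": 0, "ry": 0, "rz": 0, "fingers": 0.06}
    - {"tx": -0.0004, "ty": 0, "tz": 0.0086, "rx": 0, "ry": 0, "rz": 0, "fingers": 0.06}
    - {"tx": -0.0004, "ty": 0, "tz": 0.0086, "rx": 0, "ry": 0, "rz": 0, "fingers": 0.06}
    - {"tx": 0, "ty": 0, "tz": 0, "rx": 0, "ry": 0, "rz": 0, "fingers": 0.06}
    - {"tx": 0, "ty": 0, "tz": 0, "rx": 0, "ry": 0, "rz": 0, "fingers": 0.06}

```text
t: 5.3
eef_pos: [0.4858, 0.195, 0.0603]
orientation: [-0.26, 0.678, 0.628, 0.281]
force: [-0.4, -0.6, 1.0]
gripper_width: 0.0599
```

```bash
python3 - <<'E'
from plan import *
from h import *
from plant import env,eyes
A=cur(); rows(A,G,4); print(env.get_obs()["force"])
f=eyes.grab_frame("top"); crop(f["color"],150,172,90,75,8,"pics/t3.png")
f=eyes.grab_frame("side"); crop(f["color"],190,105,70,85,7,"pics/s3.png")
E
```

```text
4 x t(mm) [-0.04  0.09  0.27] r(deg) [-0.003  0.003 -0.008]  |t| 0.3 |r| 0.0
[-0.36433481 -0.58715837  1.01400932]
```

View pics/t3.png

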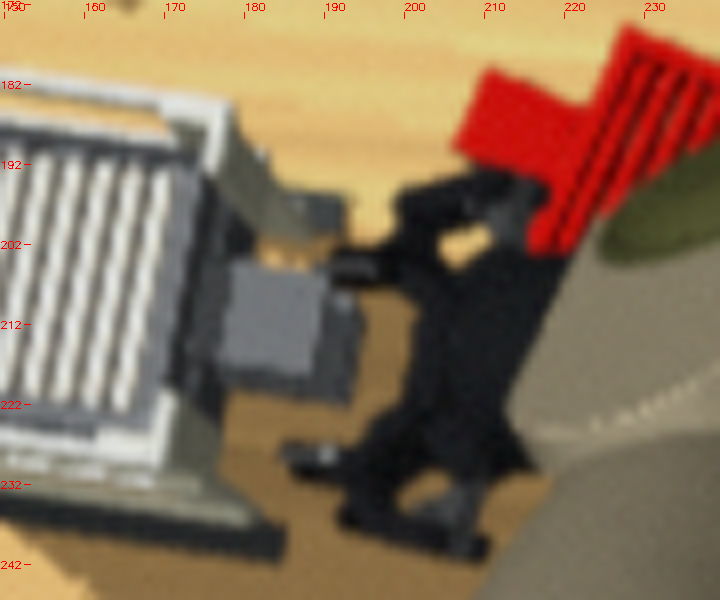

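View pics/s3.png

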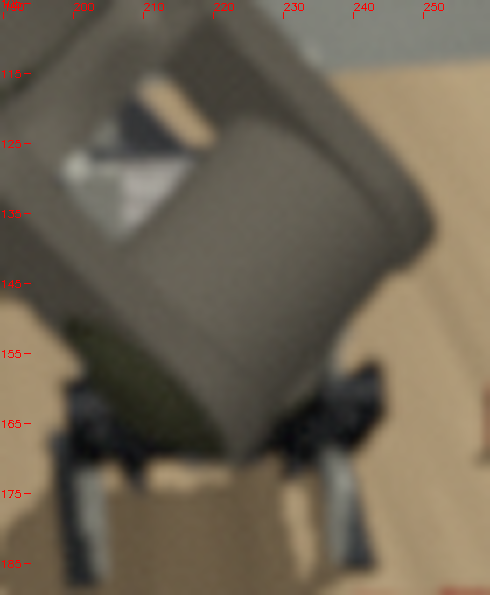

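Call:
drive_tool:
  increments:
    - {"tx": 0, "ty": 0, "tz": 0, "rx": 0, "ry": 0, "rz": 0, "fingers": 0.045}
    - {"tx": 0, "ty": 0, "tz": 0, "rx": 0, "ry": 0, "rz": 0, "fingers": 0.038}
    - {"tx": 0, "ty": 0, "tz": 0, "rx": 0, "ry": 0, "rz": 0, "fingers": 0.03}
    - {"tx": 0, "ty": 0, "tz": 0, "rx": 0, "ry": 0, "rz": 0, "fingers": 0.03}
    - {"tx": 0, "ty": 0, "tz": 0, "rx": 0, "ry": 0, "rz": 0, "fingers": 0.03}

```text
t: 6.02
eef_pos: [0.4867, 0.1946, 0.0607]
orientation: [-0.259, 0.678, 0.627, 0.281]
force: [4.1, -3.8, 3.9]
gripper_width: 0.0344
```

```bash
python3 - <<'E'
from plan import *
from h import *
from plant import env,eyes
A=cur(); print(env.get_obs()["force"])
f=eyes.grab_frame("top"); crop(f["color"],150,172,90,75,8,"pics/t4.png")
B=A.copy(); B[:3,3]-=Rd[:,0]*.185; rows(A,B,20)
E
```

```text
[ 4.10019815 -3.82188704  3.88875066]
20 x t(mm) [-6.54  0.01 -6.54] r(deg) [ 0. -0. -0.]  |t| 9.2 |r| 0.0
```

View pics/t4.png

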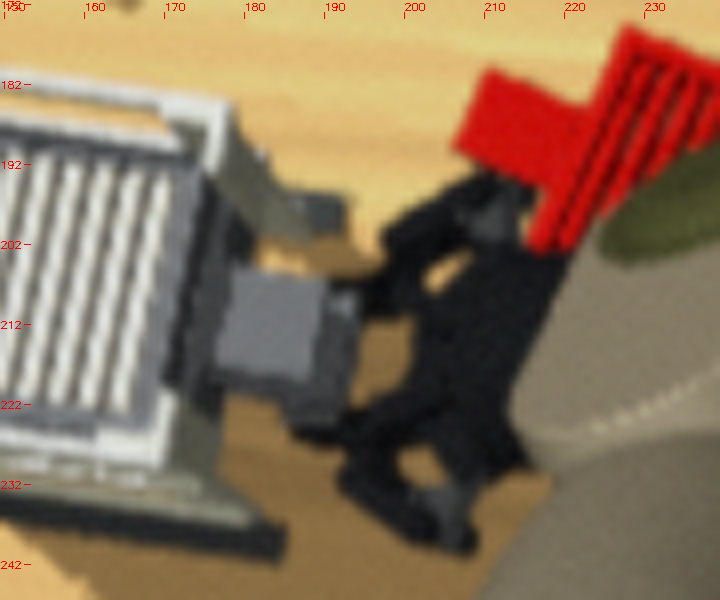

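Call:
drive_tool:
  increments:
    - {"tx": -0.003, "ty": 0, "tz": -0.003, "rx": 0, "ry": 0, "rz": 0, "fingers": 0.03}
    - {"tx": -0.005, "ty": 0, "tz": -0.005, "rx": 0, "ry": 0, "rz": 0, "fingers": 0.03}
    - {"tx": -0.005, "ty": 0, "tz": -0.005, "rx": 0, "ry": 0, "rz": 0, "fingers": 0.03}
    - {"tx": -0.005, "ty": 0, "tz": -0.005, "rx": 0, "ry": 0, "rz": 0, "fingers": 0.03}
    - {"tx": -0.003, "ty": 0, "tz": -0.003, "rx": 0, "ry": 0, "rz": 0, "fingers": 0.03}

```text
t: 6.7
eef_pos: [0.4839, 0.1659, 0.0607]
orientation: [-0.26, 0.678, 0.627, 0.281]
force: [6.1, 7.4, 1.9]
gripper_width: 0.0347
```

```bash
python3 - <<'E'
from plan import *
from h import *
from plant import env,eyes
f=eyes.grab_frame("top"); crop(f["color"],150,172,90,75,8,"pics/t5.png")
print(env.get_obs()["force"],env.get_obs()["eef_pos"])
E
```

```text
[4.61278218 2.07944793 3.28808011] [0.48393411 0.16555267 0.06068604]
```

View pics/t5.png

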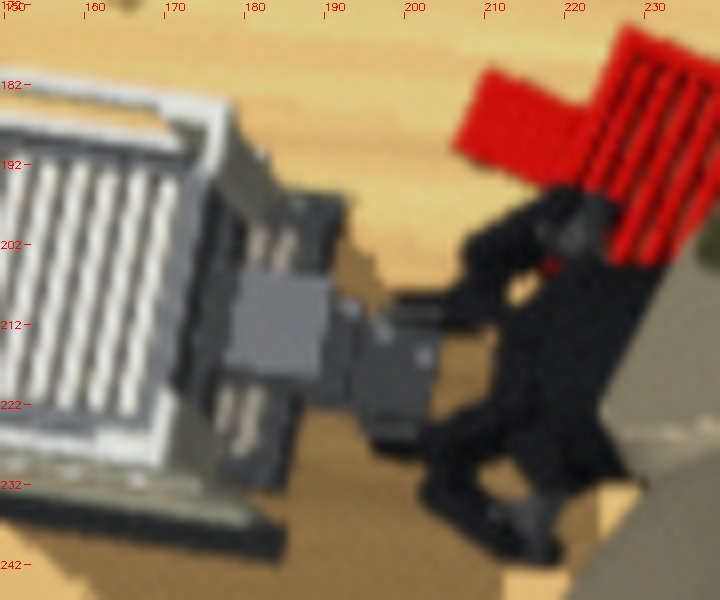

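Call:
drive_tool:
  increments:
    - {"tx": -0.006, "ty": 0, "tz": -0.006, "rx": 0, "ry": 0, "rz": 0, "fingers": 0.03}
    - {"tx": -0.008, "ty": 0, "tz": -0.008, "rx": 0, "ry": 0, "rz": 0, "fingers": 0.03}
    - {"tx": -0.008, "ty": 0, "tz": -0.008, "rx": 0, "ry": 0, "rz": 0, "fingers": 0.03}
    - {"tx": -0.008, "ty": 0, "tz": -0.008, "rx": 0, "ry": 0, "rz": 0, "fingers": 0.03}
    - {"tx": -0.008, "ty": 0, "tz": -0.008, "rx": 0, "ry": 0, "rz": 0, "fingers": 0.03}
    - {"tx": -0.008, "ty": 0, "tz": -0.008, "rx": 0, "ry": 0, "rz": 0, "fingers": 0.03}
    - {"tx": -0.008, "ty": 0, "tz": -0.008, "rx": 0, "ry": 0, "rz": 0, "fingers": 0.03}

```text
t: 7.62
eef_pos: [0.477, 0.0896, 0.0601]
orientation: [-0.261, 0.678, 0.628, 0.28]
force: [1.1, 1.8, -0.3]
gripper_width: 0.0348
```

Call:
drive_tool:
  increments:
    - {"tx": -0.008, "ty": 0, "tz": -0.008, "rx": 0, "ry": 0, "rz": 0, "fingers": 0.03}
    - {"tx": -0.01, "ty": 0, "tz": -0.01, "rx": 0, "ry": 0, "rz": 0, "fingers": 0.03}
    - {"tx": -0.01, "ty": 0, "tz": -0.01, "rx": 0, "ry": 0, "rz": 0, "fingers": 0.03}
    - {"tx": -0.01, "ty": 0, "tz": -0.01, "rx": 0, "ry": 0, "rz": 0, "fingers": 0.03}
    - {"tx": -0.01, "ty": 0, "tz": -0.01, "rx": 0, "ry": 0, "rz": 0, "fingers": 0.03}
    - {"tx": -0.01, "ty": 0, "tz": -0.01, "rx": 0, "ry": 0, "rz": 0, "fingers": 0.03}
    - {"tx": 0, "ty": 0, "tz": 0, "rx": 0, "ry": 0, "rz": 0, "fingers": 0.03}

```text
t: 8.5
eef_pos: [0.4715, 0.0065, 0.0603]
orientation: [-0.26, 0.679, 0.627, 0.281]
force: [0.6, 0.3, -1.7]
gripper_width: 0.0347
```

```bash
python3 - <<'E'
from plan import *
from h import *
from plant import env,eyes
f=eyes.grab_frame("top"); crop(f["color"],116,165,150,85,5,"pics/t6.png")
f=eyes.grab_frame("side"); crop(f["color"],180,105,110,110,5,"pics/s6.png")
print(env.get_obs()["force"],env.get_obs()["eef_pos"],env.get_obs()["q"].round(2))
E
```

```text
[ 0.64146637  0.92236112 -0.91723601] [0.47121484 0.00757262 0.06027448] [-0.6   0.59  1.84  0.7   1.26 -0.93]
```

View pics/t6.png

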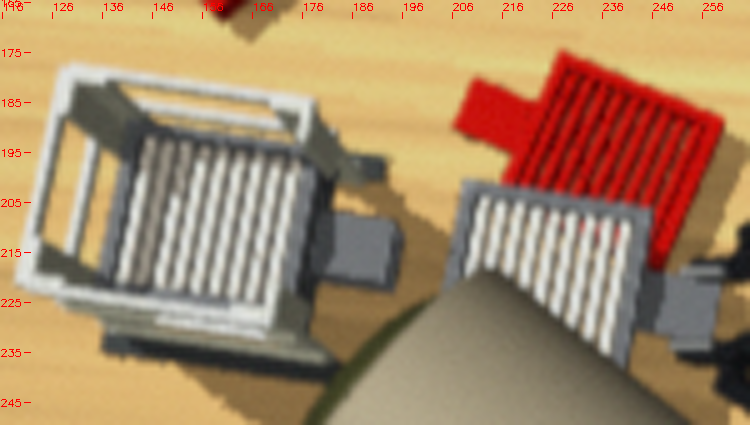

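View pics/s6.png

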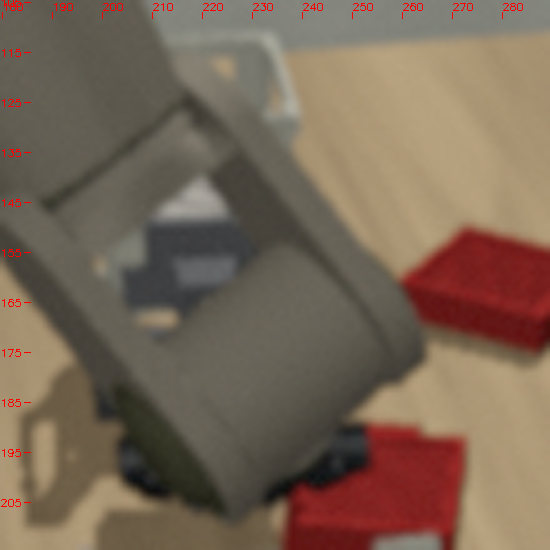

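```bash
cat >> plan.py <<'E'
def path(A,B,N,cas):
    E=np.linalg.inv(A)@B; w=Ro.from_matrix(E[:3,:3]).as_rotvec()/N
    S=sum(Ro.from_rotvec(w*k).as_matrix() for k in range(N)); v=np.linalg.solve(S,E[:3,3])
    st=M(Ro.from_rotvec(w).as_matrix(),v); X=A.copy()
    for k in range(N+1):
        C=X@cas; p=[(C@[x,y,z,1])[:3] for x in(-.055,.055) for y in (-.05,.05) for z in (0,.03)]
        lo=min(p,key=lambda q:q[2]); print(k,"tcp",X[:3,3].round(3),"low",lo.round(3),"foot",(C@[.055,0,.015,1])[:3].round(3)); X=X@st
E
python3 - <<'E'
from plan import *
from plant import env
print(env.get_obs()["t"])
A=cur(); U=A.copy(); U[2,3]+=.13
W=cas_slot(95)@C2T(); cas=np.linalg.inv(C2T())
rows(A,U,4); rows(U,W,10); path(U,W,10,cas)
E
```

```text
8.6
4 x t(mm) [ 22.98  -0.03 -22.98] r(deg) [0. 0. 0.]  |t| 32.5 |r| 0.0
10 x t(mm) [-26.08   2.87 -14.24] r(deg) [ 0.04  -6.999 -0.258]  |t| 29.9 |r| 7.0
0 tcp [0.471 0.008 0.19 ] low [0.523 0.03  0.201] foot [0.482 0.144 0.216]
1 tcp [ 0.472 -0.021  0.182] low [0.432 0.119 0.176] foot [0.482 0.117 0.191]
2 tcp [ 0.473 -0.051  0.177] low [0.432 0.088 0.154] foot [0.482 0.088 0.169]
3 tcp [ 0.473 -0.08   0.176] low [0.432 0.054 0.137] foot [0.482 0.056 0.151]
4 tcp [ 0.474 -0.11   0.178] low [0.432 0.018 0.123] foot [0.483 0.022 0.137]
5 tcp [ 0.475 -0.139  0.184] low [ 0.433 -0.019  0.114] foot [ 0.483 -0.013  0.127]
6 tcp [ 0.477 -0.168  0.194] low [ 0.433 -0.057  0.11 ] foot [ 0.483 -0.049  0.121]
7 tcp [ 0.478 -0.194  0.207] low [ 0.433 -0.095  0.11 ] foot [ 0.484 -0.086  0.12 ]
8 tcp [ 0.48  -0.22   0.223] low [ 0.434 -0.133  0.115] foot [ 0.484 -0.122  0.124]
9 tcp [ 0.481 -0.243  0.242] low [ 0.435 -0.169  0.125] foot [ 0.485 -0.158  0.132]
10 tcp [ 0.484 -0.263  0.263] low [ 0.535 -0.208  0.139] foot [ 0.486 -0.192  0.144]
```

```bash
python3 - <<'E'
from plan import *
A=cur(); U=A.copy(); U[2,3]+=.22
W=cas_slot(100)@C2T(); cas=np.linalg.inv(C2T())
rows(A,U,6); rows(U,W,10); path(U,W,10,cas)
E
```

```text
6 x t(mm) [ 25.93  -0.03 -25.93] r(deg) [0. 0. 0.]  |t| 36.7 |r| 0.0
10 x t(mm) [-28.38   2.8   -5.45] r(deg) [ 0.04  -6.999 -0.258]  |t| 29.0 |r| 7.0
0 tcp [0.471 0.008 0.28 ] low [0.523 0.03  0.291] foot [0.482 0.144 0.306]
1 tcp [ 0.472 -0.016  0.264] low [0.432 0.124 0.258] foot [0.482 0.122 0.273]
2 tcp [ 0.473 -0.042  0.251] low [0.433 0.096 0.228] foot [0.483 0.096 0.243]
3 tcp [ 0.474 -0.07   0.241] low [0.433 0.065 0.202] foot [0.483 0.067 0.216]
4 tcp [ 0.475 -0.098  0.234] low [0.433 0.03  0.179] foot [0.483 0.034 0.193]
5 tcp [ 0.476 -0.127  0.231] low [ 0.433 -0.006  0.161] foot [ 0.484 -0.001  0.174]
6 tcp [ 0.477 -0.156  0.232] low [ 0.433 -0.045  0.148] foot [ 0.484 -0.037  0.159]
7 tcp [ 0.479 -0.184  0.236] low [ 0.434 -0.085  0.139] foot [ 0.484 -0.076  0.15 ]
8 tcp [ 0.48  -0.213  0.243] low [ 0.434 -0.125  0.136] foot [ 0.485 -0.115  0.144]
9 tcp [ 0.482 -0.239  0.254] low [ 0.435 -0.166  0.137] foot [ 0.485 -0.155  0.144]
10 tcp [ 0.483 -0.265  0.268] low [ 0.535 -0.21   0.143] foot [ 0.486 -0.194  0.148]
```

Call:
drive_tool:
  increments:
    - {"tx": 0.018, "ty": 0, "tz": -0.018, "rx": 0, "ry": 0, "rz": 0, "fingers": 0.03}
    - {"tx": 0.026, "ty": 0, "tz": -0.026, "rx": 0, "ry": 0, "rz": 0, "fingers": 0.03}
    - {"tx": 0.03, "ty": 0, "tz": -0.03, "rx": 0, "ry": 0, "rz": 0, "fingers": 0.03}
    - {"tx": 0.03, "ty": 0, "tz": -0.03, "rx": 0, "ry": 0, "rz": 0, "fingers": 0.03}
    - {"tx": 0.03, "ty": 0, "tz": -0.03, "rx": 0, "ry": 0, "rz": 0, "fingers": 0.03}
    - {"tx": 0.022, "ty": 0, "tz": -0.022, "rx": 0, "ry": 0, "rz": 0, "fingers": 0.03}

```text
t: 9.35
eef_pos: [0.4712, 0.0082, 0.2826]
orientation: [-0.26, 0.678, 0.628, 0.28]
force: [0.8, -0.5, -1.0]
gripper_width: 0.0344
```

```bash
python3 - <<'E'
from plan import *
from plant import env
o=env.get_obs(); print(o["q"].round(2),o["eef_pos"])
A=cur(o); 
W=cas_slot(100)@C2T(); cas=np.linalg.inv(C2T())
rows(A,W,10); path(A,W,10,cas)
E
```

```text
[-0.6   0.25  1.64  0.66  1.68 -0.6 ] [0.47118738 0.00817159 0.28255003]
10 x t(mm) [-28.5    2.78  -5.22] r(deg) [ 0.045 -6.995 -0.249]  |t| 29.1 |r| 7.0
0 tcp [0.471 0.008 0.283] low [0.432 0.148 0.293] foot [0.482 0.144 0.308]
1 tcp [ 0.472 -0.016  0.266] low [0.432 0.124 0.26 ] foot [0.482 0.122 0.275]
2 tcp [ 0.473 -0.042  0.253] low [0.433 0.096 0.23 ] foot [0.483 0.097 0.244]
3 tcp [ 0.474 -0.069  0.243] low [0.433 0.065 0.203] foot [0.483 0.067 0.217]
4 tcp [ 0.475 -0.097  0.236] low [0.433 0.031 0.181] foot [0.483 0.035 0.194]
5 tcp [ 0.476 -0.126  0.232] low [ 0.433 -0.006  0.162] foot [0.484 0.    0.175]
6 tcp [ 0.477 -0.155  0.233] low [ 0.433 -0.044  0.149] foot [ 0.484 -0.037  0.16 ]
7 tcp [ 0.479 -0.184  0.236] low [ 0.434 -0.084  0.14 ] foot [ 0.484 -0.075  0.15 ]
8 tcp [ 0.48  -0.212  0.244] low [ 0.434 -0.125  0.136] foot [ 0.485 -0.115  0.145]
9 tcp [ 0.482 -0.239  0.254] low [ 0.435 -0.166  0.137] foot [ 0.485 -0.155  0.144]
10 tcp [ 0.483 -0.265  0.268] low [ 0.535 -0.21   0.143] foot [ 0.486 -0.194  0.148]
```

Call:
drive_tool:
  increments:
    - {"tx": -0.0285, "ty": 0.0028, "tz": -0.0052, "rx": 0.04, "ry": -7, "rz": -0.25, "fingers": 0.03}
    - {"tx": -0.0285, "ty": 0.0028, "tz": -0.0052, "rx": 0.04, "ry": -7, "rz": -0.25, "fingers": 0.03}
    - {"tx": -0.0285, "ty": 0.0028, "tz": -0.0052, "rx": 0.04, "ry": -7, "rz": -0.25, "fingers": 0.03}
    - {"tx": -0.0285, "ty": 0.0028, "tz": -0.0052, "rx": 0.04, "ry": -7, "rz": -0.25, "fingers": 0.03}
    - {"tx": -0.0285, "ty": 0.0028, "tz": -0.0052, "rx": 0.04, "ry": -7, "rz": -0.25, "fingers": 0.03}
    - {"tx": -0.0285, "ty": 0.0028, "tz": -0.0052, "rx": 0.04, "ry": -7, "rz": -0.25, "fingers": 0.03}
    - {"tx": 0, "ty": 0, "tz": 0, "rx": 0, "ry": -7, "rz": 0, "fingers": 0.03}
    - {"tx": 0, "ty": 0, "tz": 0, "rx": 0, "ry": -7, "rz": 0, "fingers": 0.03}
    - {"tx": 0, "ty": 0, "tz": 0, "rx": 0, "ry": 0, "rz": 0, "fingers": 0.03}

```text
t: 10.48
eef_pos: [0.4774, -0.1538, 0.2305]
orientation: [0.067, 0.721, 0.686, -0.067]
force: [0.4, 0.9, -1.5]
gripper_width: 0.0351
```

```bash
cat > look.py <<'E'
import sys
from plan import *
from h import *
from plant import env,eyes
def wire(f,C,col=(0,255,0)):
    def bx(x,y,z):
        P=[np.array([a,b,c,1e3])/1e3 for a in x for b in y for c in z]
        return [(P[i],P[j]) for i in range(8) for j in range(i+1,8) if bin(i^j).count("1")==1]
    return [(proj(f,(C@a)[:3])[0],proj(f,(C@b)[:3])[0],col) for a,b in bx((-55,55),(-50,50),(0,30))+bx((-100,-55),(-18,18),(2,10))]
def look(tag,cas,ov=True,tc=(240,165,110,100),sc=(190,120,100,120)):
    o=env.get_obs(); A=cur(o); print(o["t"],o["q"].round(2),o["eef_pos"].round(4),"F",o["force"].round(1),o["gripper_width"])
    D={}
    for c,b,s in (("top",tc,7),("side",sc,5)):
        f=eyes.grab_frame(c); D[c]=f
        crop(f["color"],*b,s,f"pics/{c}_{tag}.png",segs=wire(f,A@cas) if ov else None)
        
    D["A"]=A; pickle.dump(D,open(f"f_{tag}.pkl","wb"))
E
python3 - <<'E'
from look import *
look("a",np.linalg.inv(C2T()),True,(210,165,110,85),(190,120,110,118))
look("a0",None,False,(210,165,110,85),(190,120,110,118))
E
```

```text
10.475 [-0.46  0.24  1.61 -0.18  1.22 -0.35] [ 0.4774 -0.1538  0.2305] F [ 0.4  0.9 -1.5] 0.035077304924405917
10.575 [-0.46  0.24  1.61 -0.18  1.22 -0.35] [ 0.4774 -0.1553  0.2307] F [-0.5  0.2 -1. ] 0.034550202994523105
```

View pics/top_a.png

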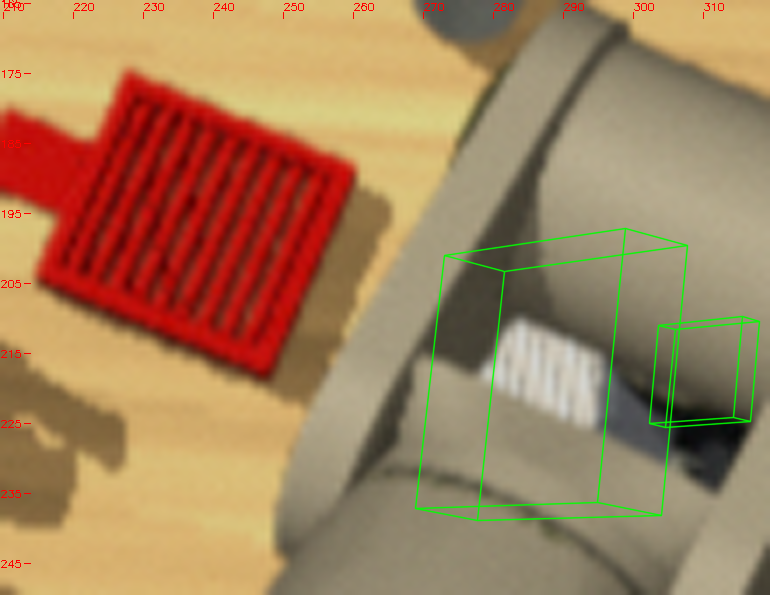

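View pics/side_a.png

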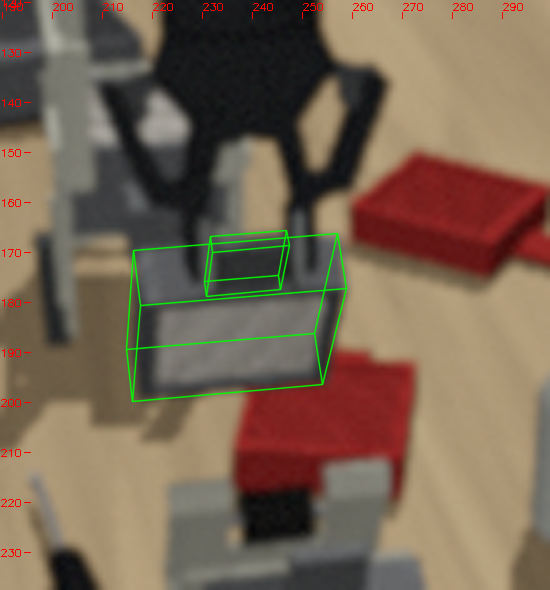

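View pics/side_a0.png

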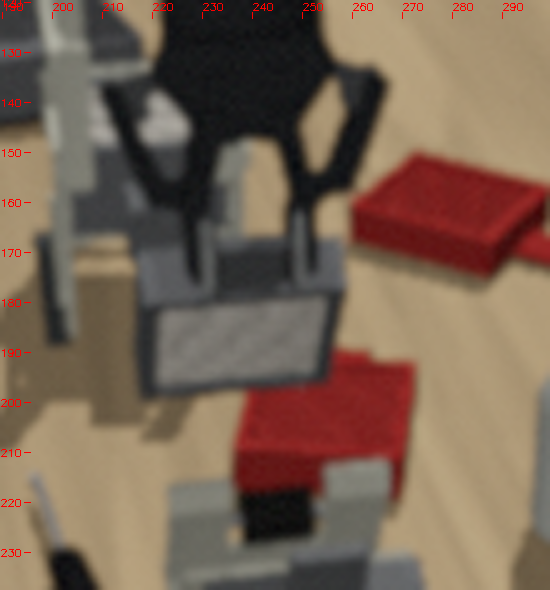

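```bash
python3 - <<'E'
from h import *
D=pickle.load(open("f_a0.pkl","rb"))
crop(D["side"]["color"],208,160,58,46,13,"pics/z1.png")
E
```

```text
(no output)
```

View pics/z1.png

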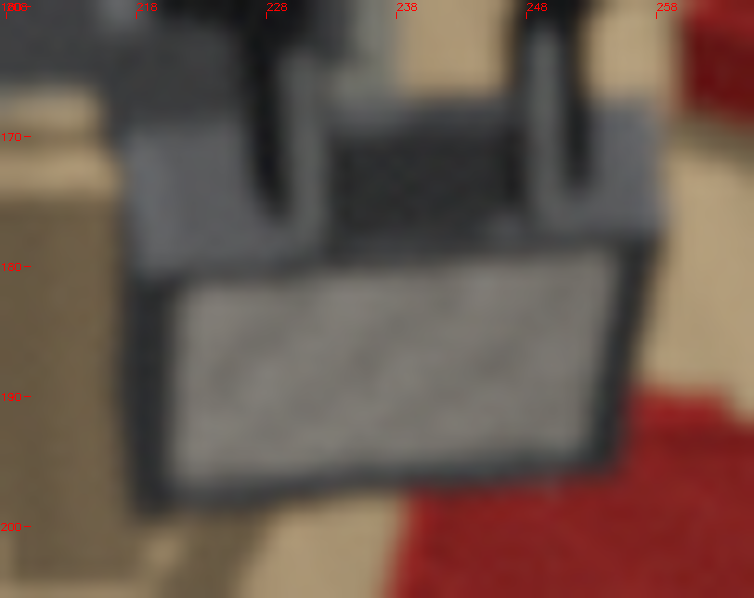

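```bash
cat > fitc.py <<'E'
from look import *
from scipy.optimize import least_squares
def fitc(f,A,pts,cas0,st=.003,sr=2.0,spx=.5):
    g=np.array([-97,0,5,1e3])/1e3
    def C(p):
        d=M(Ro.from_rotvec(np.radians(p[3:])).as_matrix(),p[:3]/1e3)
        G0=M(np.eye(3),g[:3]); return A@cas0@G0@d@np.linalg.inv(G0)
    def r(p):
        o=[]
        for X,uv in pts: o+=list((proj(f,(C(p)@np.append(np.array(X)/1e3,1))[:3])[0]-uv)/spx)
        return np.array(o+list(p[:3]/(st*1e3))+list(p[3:]/sr))
    s=least_squares(r,np.zeros(6)); n=len(pts)*2
    print("delta mm",s.x[:3].round(1),"deg",s.x[3:].round(2)); print((r(s.x)[:n]*spx).reshape(-1,2).round(1).tolist(), "init",(r(np.zeros(6))[:n]*spx).reshape(-1,2).round(1).tolist())
    return np.linalg.inv(A)@C(s.x)
E
python3 - <<'E'
from fitc import *
D=pickle.load(open("f_a0.pkl","rb"))
pts=[((-55,50,0),(218,181)),((-55,-50,0),(257.5,178)),((55,50,0),(218.5,199.3)),((55,-50,0),(254.2,195.7)),((-55,50,30),(217,169.5)),((-55,-50,30),(258,167))]
c=fitc(D["side"],D["A"],pts,np.linalg.inv(C2T()))
E
```

```text
delta mm [ 3.   0.7 -0.4] deg [ 1.21 -1.21 -1.54]
[[-0.3, -0.1], [1.5, -0.2], [-1.3, -0.2], [1.1, 0.3], [-0.4, 0.3], [-0.5, -0.2]] init [[-0.3, -0.3], [1.4, -0.7], [-2.4, 0.5], [-0.0, 0.7], [-0.7, 0.1], [-0.9, -0.6]]
```

```bash
python3 - <<'E'
from fitc import *
D=pickle.load(open("f_a0.pkl","rb"))
pts=[((-55,50,0),(217.3,180.7)),((-55,-50,0),(258.3,177.8)),((55,50,0),(217.8,199.5)),((55,-50,0),(255.,195.5)),((-55,50,30),(217.,169.5)),((-55,-50,30),(258.4,167.4))]
c=fitc(D["side"],D["A"],pts,np.linalg.inv(C2T()))
pickle.dump(c,open("cas.pkl","wb"))
A=cur()
W=cas_slot(100)@np.linalg.inv(c)
W0=cas_slot(100)@C2T()
print(A[:3,3]); rows(A,W,8); rows(A,W0,8); path(A,W,8,c)
E
```

```text
delta mm [ 1.4  0.8 -1. ] deg [ 1.53 -1.12 -1.61]
[[0.5, 0.1], [0.8, 0.1], [-0.5, -0.5], [0.4, 0.6], [-0.3, 0.1], [-0.8, -0.6]] init [[0.4, -0.0], [0.6, -0.5], [-1.7, 0.3], [-0.8, 0.9], [-0.7, 0.1], [-1.3, -1.0]]
[ 0.47740812 -0.156079    0.23073928]
8 x t(mm) [-14.43   1.23  -0.57] r(deg) [ 0.039 -1.899 -0.413]  |t| 14.5 |r| 1.9
8 x t(mm) [-14.35   1.38  -0.46] r(deg) [-0.002 -1.76  -0.138]  |t| 14.4 |r| 1.8
0 tcp [ 0.477 -0.156  0.231] low [ 0.436 -0.064  0.123] foot [ 0.487 -0.057  0.132]
1 tcp [ 0.478 -0.17   0.234] low [ 0.436 -0.082  0.123] foot [ 0.486 -0.074  0.132]
2 tcp [ 0.478 -0.184  0.238] low [ 0.435 -0.1    0.124] foot [ 0.486 -0.091  0.133]
3 tcp [ 0.479 -0.198  0.242] low [ 0.435 -0.118  0.126] foot [ 0.486 -0.109  0.134]
4 tcp [ 0.48  -0.212  0.247] low [ 0.435 -0.136  0.128] foot [ 0.485 -0.126  0.136]
5 tcp [ 0.481 -0.225  0.252] low [ 0.435 -0.154  0.131] foot [ 0.485 -0.143  0.138]
6 tcp [ 0.482 -0.239  0.257] low [ 0.435 -0.172  0.135] foot [ 0.485 -0.16   0.141]
7 tcp [ 0.483 -0.252  0.263] low [ 0.435 -0.189  0.139] foot [ 0.486 -0.177  0.144]
8 tcp [ 0.484 -0.265  0.27 ] low [ 0.535 -0.21   0.143] foot [ 0.486 -0.194  0.148]
```

```bash
python3 - <<'E'
from plan import *
c=pickle.load(open("cas.pkl","rb"))
A=cur(); U=A.copy(); U[2,3]+=.03; W=cas_slot(105)@np.linalg.inv(c)
rows(A,U,2); rows(U,W,8); path(U,W,8,c)
E
```

```text
2 x t(mm) [ -2.84   0.09 -14.73] r(deg) [-0.  0. -0.]  |t| 15.0 |r| 0.0
8 x t(mm) [-13.68   1.24   2.52] r(deg) [ 0.039 -1.899 -0.413]  |t| 14.0 |r| 1.9
0 tcp [ 0.477 -0.156  0.261] low [ 0.436 -0.064  0.153] foot [ 0.487 -0.057  0.162]
1 tcp [ 0.478 -0.17   0.261] low [ 0.436 -0.082  0.15 ] foot [ 0.486 -0.074  0.159]
2 tcp [ 0.479 -0.184  0.261] low [ 0.435 -0.1    0.148] foot [ 0.486 -0.091  0.156]
3 tcp [ 0.479 -0.198  0.262] low [ 0.435 -0.118  0.147] foot [ 0.486 -0.109  0.154]
4 tcp [ 0.48  -0.212  0.264] low [ 0.435 -0.136  0.146] foot [ 0.486 -0.126  0.153]
5 tcp [ 0.481 -0.226  0.266] low [ 0.435 -0.154  0.145] foot [ 0.485 -0.143  0.152]
6 tcp [ 0.482 -0.239  0.268] low [ 0.435 -0.172  0.146] foot [ 0.485 -0.161  0.152]
7 tcp [ 0.483 -0.253  0.271] low [ 0.435 -0.19   0.147] foot [ 0.486 -0.178  0.152]
8 tcp [ 0.484 -0.266  0.274] low [ 0.535 -0.212  0.148] foot [ 0.486 -0.196  0.153]
```

Call:
drive_tool:
  increments:
    - {"tx": -0.0028, "ty": 0, "tz": -0.0147, "rx": 0, "ry": 0, "rz": 0, "fingers": 0.03}
    - {"tx": -0.0028, "ty": 0, "tz": -0.0147, "rx": 0, "ry": 0, "rz": 0, "fingers": 0.03}
    - {"tx": -0.0137, "ty": 0.0012, "tz": 0.0025, "rx": 0.04, "ry": -1.9, "rz": -0.41, "fingers": 0.03}
    - {"tx": -0.0137, "ty": 0.0012, "tz": 0.0025, "rx": 0.04, "ry": -1.9, "rz": -0.41, "fingers": 0.03}
    - {"tx": -0.0137, "ty": 0.0012, "tz": 0.0025, "rx": 0.04, "ry": -1.9, "rz": -0.41, "fingers": 0.03}
    - {"tx": -0.0137, "ty": 0.0012, "tz": 0.0025, "rx": 0.04, "ry": -1.9, "rz": -0.41, "fingers": 0.03}
    - {"tx": -0.0137, "ty": 0.0012, "tz": 0.0025, "rx": 0.04, "ry": -1.9, "rz": -0.41, "fingers": 0.03}
    - {"tx": -0.0137, "ty": 0.0012, "tz": 0.0025, "rx": 0.04, "ry": -1.9, "rz": -0.41, "fingers": 0.03}
    - {"tx": -0.0137, "ty": 0.0012, "tz": 0.0025, "rx": 0.04, "ry": -1.9, "rz": -0.41, "fingers": 0.03}
    - {"tx": -0.0137, "ty": 0.0012, "tz": 0.0025, "rx": 0.04, "ry": -1.9, "rz": -0.41, "fingers": 0.03}

```text
t: 11.92
eef_pos: [0.4839, -0.2669, 0.2751]
orientation: [0.155, 0.687, 0.69, -0.167]
force: [0.1, 0.3, -2.3]
gripper_width: 0.0346
```

Call:
drive_tool:
  increments:
    - {"tx": 0, "ty": 0, "tz": 0, "rx": 0, "ry": 0, "rz": 0, "fingers": 0.03}
    - {"tx": 0, "ty": 0, "tz": 0, "rx": 0, "ry": 0, "rz": 0, "fingers": 0.03}

```text
t: 12.18
eef_pos: [0.4838, -0.2659, 0.2748]
orientation: [0.154, 0.687, 0.69, -0.166]
force: [-0.9, 0.1, -0.9]
gripper_width: 0.0343
```

```bash
python3 - <<'E'
from look import *
c=pickle.load(open("cas.pkl","rb"))
look("b",c,True,(270,165,100,85),(200,155,85,118))
D=pickle.load(open("f_b.pkl","rb"))
crop(D["side"]["color"],208,175,62,58,12,"pics/z2.png")
crop(D["top"]["color"],270,165,100,85,7,"pics/z3.png")
E
```

```text
12.175 [-0.53  0.27  1.51 -0.44  1.17 -0.4 ] [ 0.4838 -0.2659  0.2748] F [-0.9  0.1 -0.9] 0.034327358486209915
```

View pics/top_b.png

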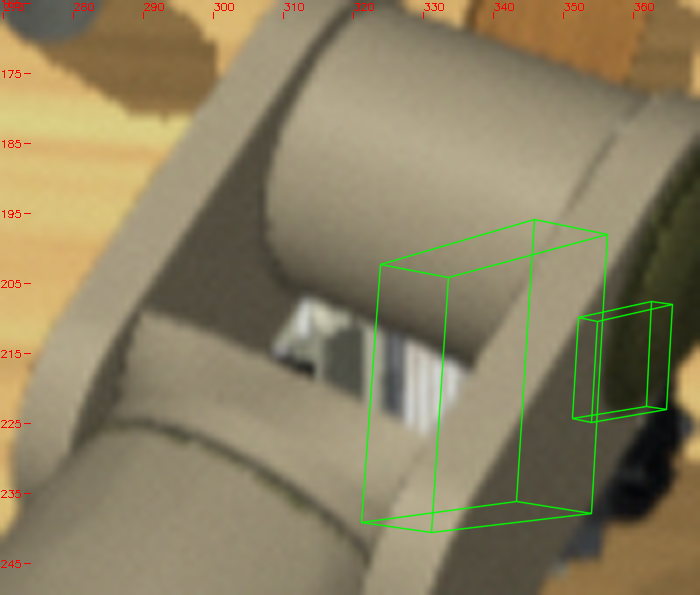

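View pics/side_b.png

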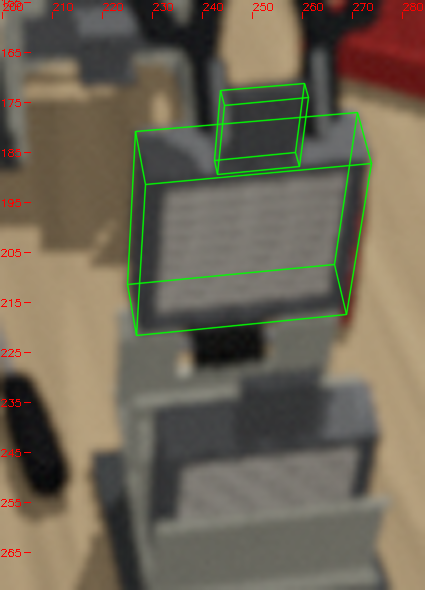

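View pics/z2.png

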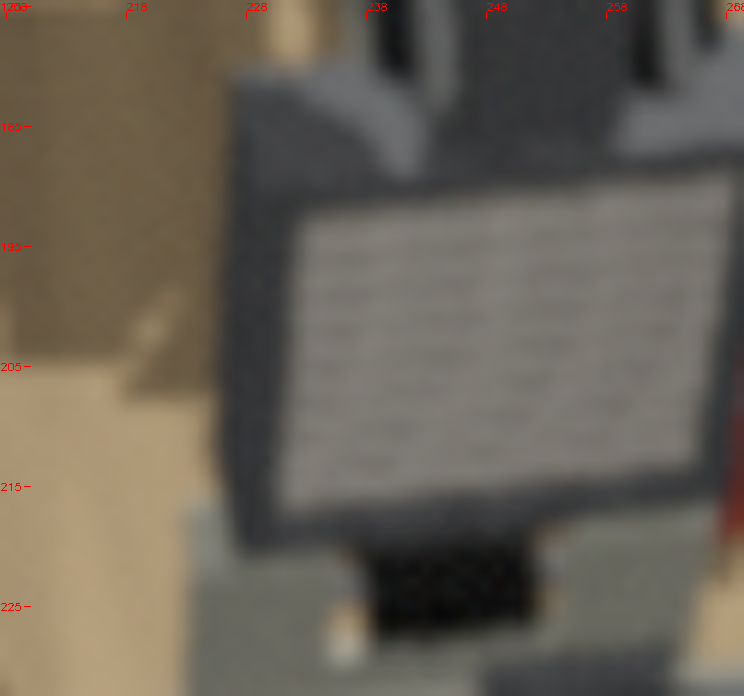

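View pics/z3.png

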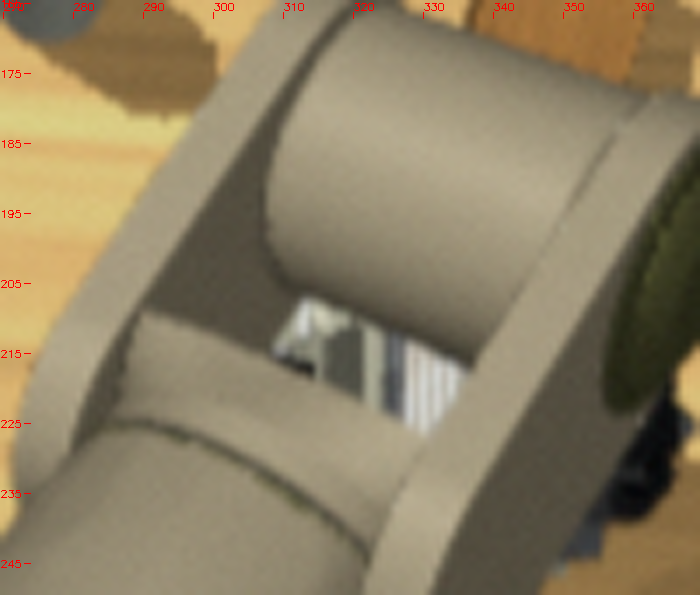

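```bash
python3 - <<'E'
from look import *
D=pickle.load(open("f_b.pkl","rb")); c=pickle.load(open("cas.pkl","rb"))
f=D["top"]; crop(f["color"],305,200,36,32,20,"pics/z4.png",segs=wire(f,D["A"]@c))
E
```

```text
(no output)
```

View pics/z4.png

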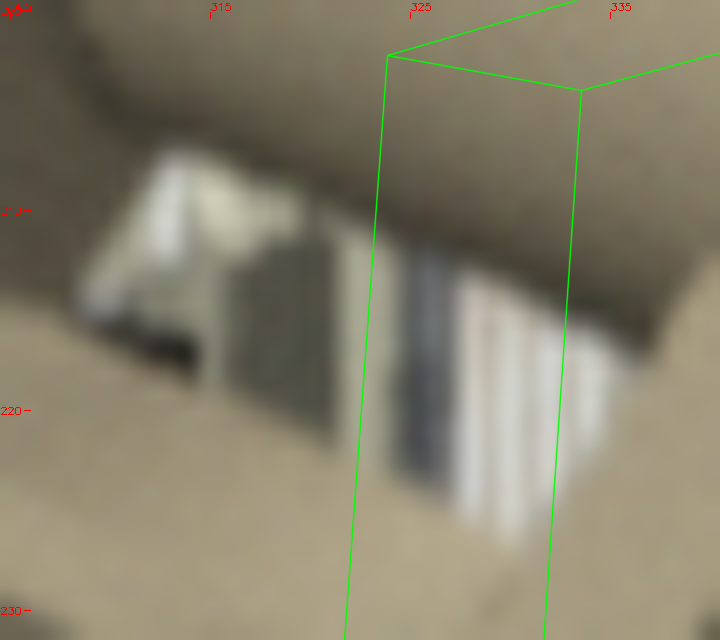

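```bash
python3 - <<'E'
from look import *
from scipy.optimize import least_squares
D=pickle.load(open("f_b.pkl","rb")); D0=pickle.load(open("f_a0.pkl","rb"))
A=D["A"]; c=np.linalg.inv(C2T()); t,s=D["top"],D["side"]
S0=[((-55,50,0),(217.3,180.7)),((-55,-50,0),(258.3,177.8)),((55,50,0),(217.8,199.5)),((55,-50,0),(255.,195.5)),((-55,50,30),(217.,169.5)),((-55,-50,30),(258.4,167.4))]
S1=[((55,50,0),(227.75,220.5)),((55,-50,0),(267.3,216.2)),((-55,50,30),(226.8,180.5))]
G0=M(np.eye(3),np.array([-97,0,5])/1e3)
def C(p): return c@G0@M(Ro.from_rotvec(np.radians(p[3:])).as_matrix(),p[:3]/1e3)@np.linalg.inv(G0)
def pr(f,T,X): return proj(f,(T@np.append(np.array(X)/1e3,1))[:3])[0]
def r(p,full=True):
    o=[];K=C(p)
    for X,uv in S0: o+=list((pr(s,D0["A"]@K,X)-uv)/.6)
    for X,uv in S1: o+=list((pr(s,A@K,X)-uv)/.6)
    a=pr(t,A@K,(55,-50,30)); b=pr(t,A@K,(55,50,30))
    for v,u in ((213,324.9),(221,324.2)):
        o.append((a[0]+(b[0]-a[0])*(v-a[1])/(b[1]-a[1])-u)/.4)
    return np.array(o+list(p[:3]/3)+list(p[3:]/3))
q=least_squares(r,np.zeros(6)); print(q.x.round(2)); print((r(q.x)[:18]*.6).reshape(-1,2).round(1).tolist(),(r(q.x)[18:20]*.4).round(2))
k=C(q.x); pickle.dump(k,open("cas2.pkl","wb"))
W=cas_slot(105)@np.linalg.inv(k); 
A=cur()
rel=np.linalg.inv(cas_slot(0))@(A@k); print("foot in slot now", np.linalg.inv(M(Rs,os_))@(A@k@[.055,0,.015,1]))
print("rotation err deg",np.degrees(Ro.from_matrix(rel[:3,:3]).as_rotvec()))
rows(A,W,1)
E
```

```text
[-3.66  1.06 -3.82  1.18 -1.35 -1.34]
[[0.5, 0.2], [1.0, 0.0], [-0.7, -0.4], [0.4, 0.5], [-0.4, 0.1], [-0.7, -0.7], [-1.1, 0.5], [1.5, 0.4], [-0.3, -0.4]] [-0.28 -0.1 ]
foot in slot now [-0.00309137  0.00119835  0.11032003  1.        ]
rotation err deg [-0.3652678  -0.14298436  0.27134969]
1 x t(mm) [5.1  0.63 2.26] r(deg) [ 0.081 -0.14   0.449]  |t| 5.6 |r| 0.5
```

```bash
python3 - <<'E'
from plan import *
k=pickle.load(open("cas2.pkl","rb"));A=cur()
W=cas_slot(62)@np.linalg.inv(k); rows(A,W,6)
W2=cas_slot(2)@np.linalg.inv(k); rows(W,W2,20)
E
```

```text
6 x t(mm) [6.03 0.29 5.33] r(deg) [ 0.014 -0.023  0.075]  |t| 8.0 |r| 0.1
20 x t(mm) [2.17 0.07 2.07] r(deg) [-0.  0. -0.]  |t| 3.0 |r| 0.0
```

Call:
drive_tool:
  increments:
    - {"tx": 0.006, "ty": 0.0003, "tz": 0.0053, "rx": 0, "ry": 0, "rz": 0.08, "fingers": 0.03}
    - {"tx": 0.006, "ty": 0.0003, "tz": 0.0053, "rx": 0, "ry": 0, "rz": 0.08, "fingers": 0.03}
    - {"tx": 0.006, "ty": 0.0003, "tz": 0.0053, "rx": 0, "ry": 0, "rz": 0.08, "fingers": 0.03}
    - {"tx": 0.006, "ty": 0.0003, "tz": 0.0053, "rx": 0, "ry": 0, "rz": 0.08, "fingers": 0.03}
    - {"tx": 0.006, "ty": 0.0003, "tz": 0.0053, "rx": 0, "ry": 0, "rz": 0.08, "fingers": 0.03}
    - {"tx": 0.006, "ty": 0.0003, "tz": 0.0053, "rx": 0, "ry": 0, "rz": 0.08, "fingers": 0.03}
    - {"tx": 0, "ty": 0, "tz": 0, "rx": 0, "ry": 0, "rz": 0, "fingers": 0.03}
    - {"tx": 0, "ty": 0, "tz": 0, "rx": 0, "ry": 0, "rz": 0, "fingers": 0.03}

```text
t: 13.28
eef_pos: [0.4851, -0.2479, 0.2307]
orientation: [0.155, 0.69, 0.687, -0.166]
force: [-1.0, 0.2, -1.9]
gripper_width: 0.0347
```

```bash
python3 - <<'E'
from look import *
c=pickle.load(open("cas2.pkl","rb"))
look("c",c,True,(280,180,90,75),(200,165,85,108))
D=pickle.load(open("f_c.pkl","rb")); f=D["top"]
crop(f["color"],290,195,50,40,14,"pics/z5.png",segs=wire(f,D["A"]@c))
E
```

```text
13.275 [-0.5   0.3   1.59 -0.46  1.08 -0.31] [ 0.4851 -0.2479  0.2307] F [-1.   0.2 -1.9] 0.03474586809080169
```

View pics/z5.png

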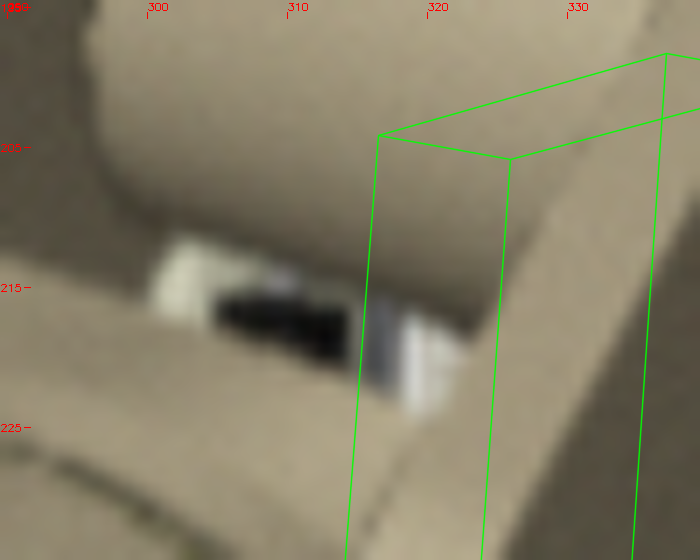

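View pics/side_c.png

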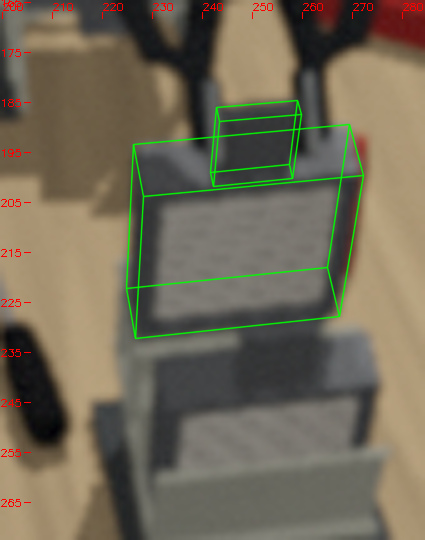

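Call:
drive_tool:
  increments:
    - {"tx": 0.0022, "ty": 0.0, "tz": 0.0021, "rx": 0, "ry": 0, "rz": 0, "fingers": 0.03}
    - {"tx": 0.0022, "ty": 0.0, "tz": 0.0021, "rx": 0, "ry": 0, "rz": 0, "fingers": 0.03}
    - {"tx": 0.0022, "ty": 0.0, "tz": 0.0021, "rx": 0, "ry": 0, "rz": 0, "fingers": 0.03}
    - {"tx": 0.0022, "ty": 0.0, "tz": 0.0021, "rx": 0, "ry": 0, "rz": 0, "fingers": 0.03}
    - {"tx": 0, "ty": 0, "tz": 0, "rx": 0, "ry": 0, "rz": 0, "fingers": 0.03}

```text
t: 14.0
eef_pos: [0.4854, -0.245, 0.2211]
orientation: [0.157, 0.69, 0.687, -0.166]
force: [0.5, -2.5, 5.1]
gripper_width: 0.0348
```

Call:
drive_tool:
  increments:
    - {"tx": 0.0022, "ty": 0.0, "tz": 0.0021, "rx": 0, "ry": 0, "rz": 0, "fingers": 0.03}
    - {"tx": 0.0022, "ty": 0.0, "tz": 0.0021, "rx": 0, "ry": 0, "rz": 0, "fingers": 0.03}
    - {"tx": 0.0022, "ty": 0.0, "tz": 0.0021, "rx": 0, "ry": 0, "rz": 0, "fingers": 0.03}
    - {"tx": 0, "ty": 0, "tz": 0, "rx": 0, "ry": 0, "rz": 0, "fingers": 0.03}

```text
t: 14.5
eef_pos: [0.4845, -0.2401, 0.2096]
orientation: [0.154, 0.69, 0.687, -0.166]
force: [0.5, -1.2, -2.7]
gripper_width: 0.0347
```

Call:
drive_tool:
  increments:
    - {"tx": 0.0022, "ty": 0.0, "tz": 0.0021, "rx": 0, "ry": 0, "rz": 0, "fingers": 0.03}
    - {"tx": 0.0022, "ty": 0.0, "tz": 0.0021, "rx": 0, "ry": 0, "rz": 0, "fingers": 0.03}
    - {"tx": 0.0022, "ty": 0.0, "tz": 0.0021, "rx": 0, "ry": 0, "rz": 0, "fingers": 0.03}
    - {"tx": 0, "ty": 0, "tz": 0, "rx": 0, "ry": 0, "rz": 0, "fingers": 0.03}

```text
t: 15.0
eef_pos: [0.4845, -0.2371, 0.2014]
orientation: [0.155, 0.69, 0.687, -0.166]
force: [0.2, -0.5, -1.6]
gripper_width: 0.0351
```

```bash
python3 - <<'E'
from look import *
c=pickle.load(open("cas2.pkl","rb"))
look("d",c,True,(280,180,90,75),(200,165,85,108))
A=cur(); print("foot in slot", np.linalg.inv(M(Rs,os_))@(A@c@[.055,0,.015,1]))
E
```

```text
15.0 [-0.48  0.32  1.64 -0.48  1.03 -0.26] [ 0.4845 -0.2371  0.2014] F [ 0.2 -0.5 -1.6] 0.03510111454185803
foot in slot [-1.11931395e-03  6.62557066e-04  3.14541226e-02  1.00000000e+00]
```

View pics/side_d.png

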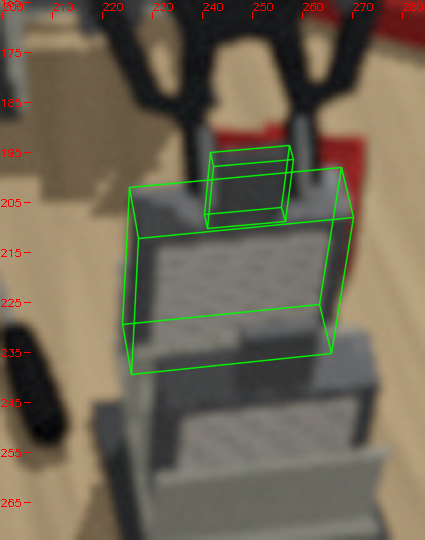

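View pics/top_d.png

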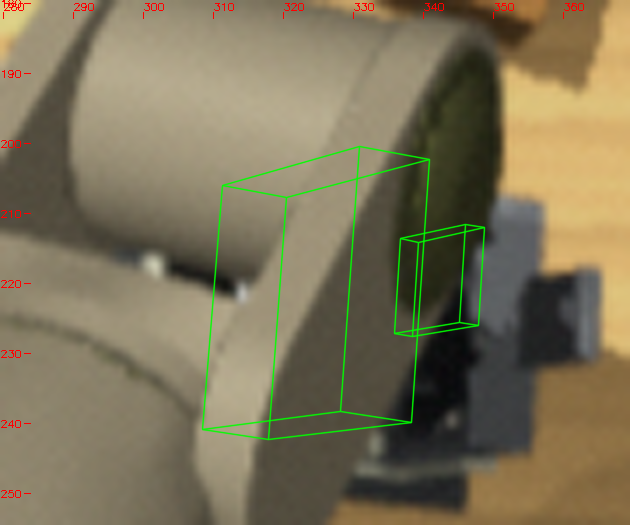

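Call:
drive_tool:
  increments:
    - {"tx": 0.0022, "ty": 0.0, "tz": 0.0021, "rx": 0, "ry": 0, "rz": 0, "fingers": 0.03}
    - {"tx": 0.0022, "ty": 0.0, "tz": 0.0021, "rx": 0, "ry": 0, "rz": 0, "fingers": 0.03}
    - {"tx": 0.0022, "ty": 0.0, "tz": 0.0021, "rx": 0, "ry": 0, "rz": 0, "fingers": 0.03}
    - {"tx": 0.0022, "ty": 0.0, "tz": 0.0021, "rx": 0, "ry": 0, "rz": 0, "fingers": 0.03}
    - {"tx": 0, "ty": 0, "tz": 0, "rx": 0, "ry": 0, "rz": 0, "fingers": 0.03}

```text
t: 15.72
eef_pos: [0.4844, -0.2329, 0.19]
orientation: [0.155, 0.69, 0.687, -0.166]
force: [-0.1, -1.8, -2.2]
gripper_width: 0.0346
```

Call:
drive_tool:
  increments:
    - {"tx": 0.0022, "ty": 0.0, "tz": 0.0021, "rx": 0, "ry": 0, "rz": 0, "fingers": 0.03}
    - {"tx": 0.0022, "ty": 0.0, "tz": 0.0021, "rx": 0, "ry": 0, "rz": 0, "fingers": 0.03}
    - {"tx": 0.0022, "ty": 0.0, "tz": 0.0021, "rx": 0, "ry": 0, "rz": 0, "fingers": 0.03}
    - {"tx": 0, "ty": 0, "tz": 0, "rx": 0, "ry": 0, "rz": 0, "fingers": 0.03}

```text
t: 16.23
eef_pos: [0.4843, -0.2298, 0.1814]
orientation: [0.155, 0.69, 0.687, -0.166]
force: [0.2, -1.9, -2.0]
gripper_width: 0.0349
```

```bash
python3 - <<'E'
from look import *
c=pickle.load(open("cas2.pkl","rb"))
A=cur(); print("foot in slot", np.linalg.inv(M(Rs,os_))@(A@c@[.055,0,.015,1]), env.get_obs()["force"], Rs.T@env.get_obs()["force"])
E
```

```text
foot in slot [-0.0011544   0.00110996  0.01015476  1.        ] [ 0.15346004 -1.9375628  -2.02025696] [-2.50563231 -0.22012845 -1.23793697]
```

Call:
drive_tool:
  increments:
    - {"tx": 0.0018, "ty": 0.0, "tz": 0.0017, "rx": 0, "ry": 0, "rz": 0, "fingers": 0.03}
    - {"tx": 0.0018, "ty": 0.0, "tz": 0.0017, "rx": 0, "ry": 0, "rz": 0, "fingers": 0.03}
    - {"tx": 0, "ty": 0, "tz": 0, "rx": 0, "ry": 0, "rz": 0, "fingers": 0.03}

```text
t: 16.6
eef_pos: [0.4843, -0.2281, 0.1769]
orientation: [0.155, 0.69, 0.687, -0.166]
force: [-0.1, -2.0, -1.8]
gripper_width: 0.0345
```

Call:
drive_tool:
  increments:
    - {"tx": 0.0014, "ty": 0.0, "tz": 0.0014, "rx": 0, "ry": 0, "rz": 0, "fingers": 0.03}
    - {"tx": 0, "ty": 0, "tz": 0, "rx": 0, "ry": 0, "rz": 0, "fingers": 0.03}

```text
t: 16.85
eef_pos: [0.4843, -0.2276, 0.1753]
orientation: [0.155, 0.69, 0.687, -0.166]
force: [0.8, -2.5, -0.9]
gripper_width: 0.0347
```

Call:
drive_tool:
  increments:
    - {"tx": 0.0014, "ty": 0.0, "tz": 0.0014, "rx": 0, "ry": 0, "rz": 0, "fingers": 0.03}
    - {"tx": 0, "ty": 0, "tz": 0, "rx": 0, "ry": 0, "rz": 0, "fingers": 0.03}

```text
t: 17.1
eef_pos: [0.4845, -0.228, 0.1749]
orientation: [0.156, 0.69, 0.687, -0.166]
force: [-3.3, -6.5, 7.2]
gripper_width: 0.035
```

Call:
drive_tool:
  increments:
    - {"tx": 0.0014, "ty": 0.0, "tz": 0.0014, "rx": 0, "ry": 0, "rz": 0, "fingers": 0.03}
    - {"tx": 0, "ty": 0, "tz": 0, "rx": 0, "ry": 0, "rz": 0, "fingers": 0.03}

```text
t: 17.35
eef_pos: [0.4846, -0.2286, 0.1747]
orientation: [0.158, 0.69, 0.687, -0.167]
force: [-6.6, -9.1, 17.0]
gripper_width: 0.0347
```

```bash
python3 - <<'E'
from look import *
c=pickle.load(open("cas2.pkl","rb"))
look("e",c,True,(280,180,90,75),(205,190,75,90))
A=cur(); print("foot in slot", np.linalg.inv(M(Rs,os_))@(A@c@[.055,0,.015,1]), env.get_obs()["force"], Rs.T@env.get_obs()["force"])
D=pickle.load(open("f_e.pkl","rb")); f=D["side"]
crop(f["color"],205,190,75,90,6,"pics/z6.png",segs=wire(f,cas_slot(0,-3)))
E
```

```text
17.35 [-0.46  0.35  1.68 -0.51  0.97 -0.19] [ 0.4846 -0.2286  0.1747] F [-6.6 -9.1 17. ] 0.03465440950536578
foot in slot [-3.17694728e-03  5.52227764e-04  3.26219278e-03  1.00000000e+00] [ -6.58520611 -10.31475809  16.48818663] [-4.26086743  6.22589681 19.09719064]
```

View pics/z6.png

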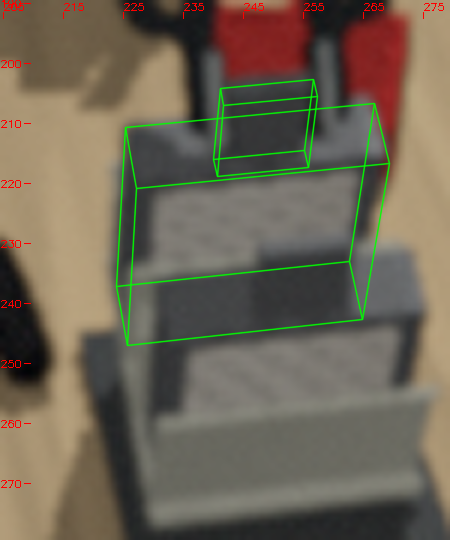

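Call:
drive_tool:
  increments:
    - {"tx": -0.0012, "ty": 0.0, "tz": -0.0012, "rx": 0, "ry": 0, "rz": 0, "fingers": 0.03}
    - {"tx": 0, "ty": 0, "tz": 0, "rx": 0, "ry": 0, "rz": 0, "fingers": 0.042}
    - {"tx": 0, "ty": 0, "tz": 0, "rx": 0, "ry": 0, "rz": 0, "fingers": 0.05}
    - {"tx": 0, "ty": 0, "tz": 0, "rx": 0, "ry": 0, "rz": 0, "fingers": 0.05}

```text
t: 17.95
eef_pos: [0.4843, -0.2266, 0.1728]
orientation: [0.155, 0.69, 0.687, -0.166]
force: [0.0, -0.5, -0.2]
gripper_width: 0.0501
```

Call:
drive_tool:
  increments:
    - {"tx": 0, "ty": 0, "tz": -0.01, "rx": 0, "ry": 0, "rz": 0, "fingers": 0.055}
    - {"tx": 0, "ty": 0, "tz": -0.015, "rx": 0, "ry": 0, "rz": 0, "fingers": 0.055}
    - {"tx": 0, "ty": 0, "tz": -0.02, "rx": 0, "ry": 0, "rz": 0, "fingers": 0.055}
    - {"tx": 0, "ty": 0, "tz": -0.02, "rx": 0, "ry": 0, "rz": 0, "fingers": 0.055}
    - {"tx": 0, "ty": 0, "tz": -0.02, "rx": 0, "ry": 0, "rz": 0, "fingers": 0.055}
    - {"tx": 0, "ty": 0, "tz": 0, "rx": 0, "ry": 0, "rz": 0, "fingers": 0.055}

```text
t: 18.7
eef_pos: [0.4863, -0.1889, 0.2514]
orientation: [0.157, 0.69, 0.687, -0.165]
force: [0.2, -0.4, -0.8]
gripper_width: 0.0548
```

```bash
python3 - <<'E'
from look import *
c=pickle.load(open("cas2.pkl","rb"))
look("g",c,False,(270,180,110,85),(205,180,75,95))
D=pickle.load(open("f_g.pkl","rb")); f=D["side"]
crop(f["color"],213,192,62,55,12,"pics/z7.png")
crop(f["color"],213,192,62,55,12,"pics/z8.png",segs=wire(f,cas_slot(0,-3)))
E
```

```text
18.7 [-0.39  0.25  1.59 -0.47  1.16 -0.23] [ 0.4863 -0.1889  0.2514] F [ 0.2 -0.4 -0.8] 0.054816843122524855
```

View pics/z7.png

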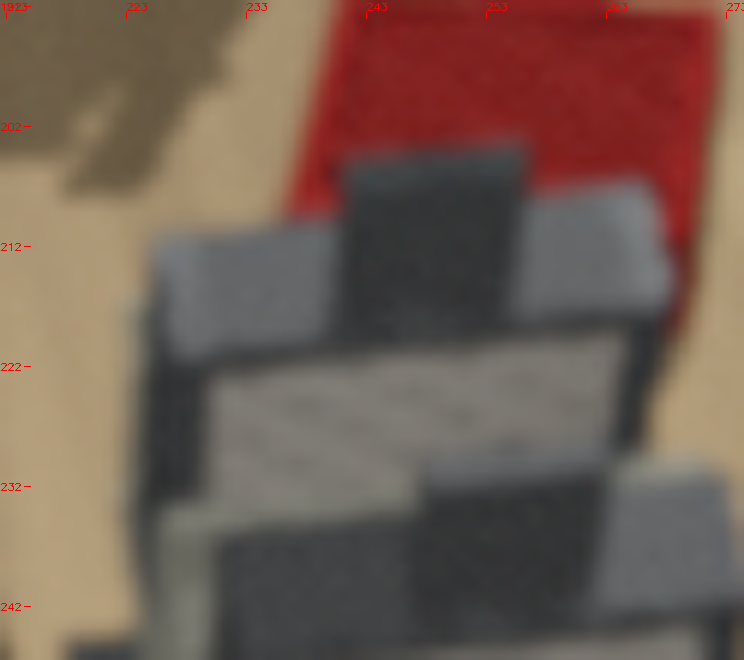

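View pics/z8.png

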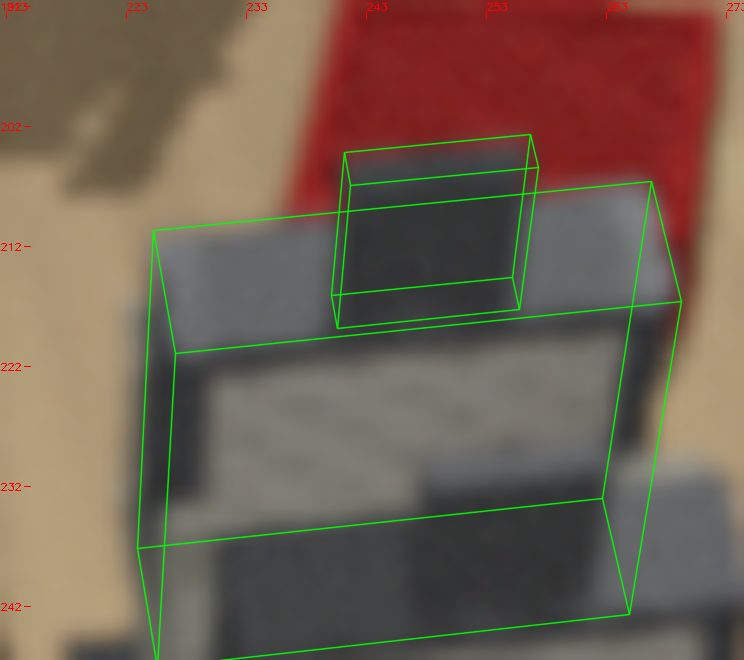

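View pics/top_g.png

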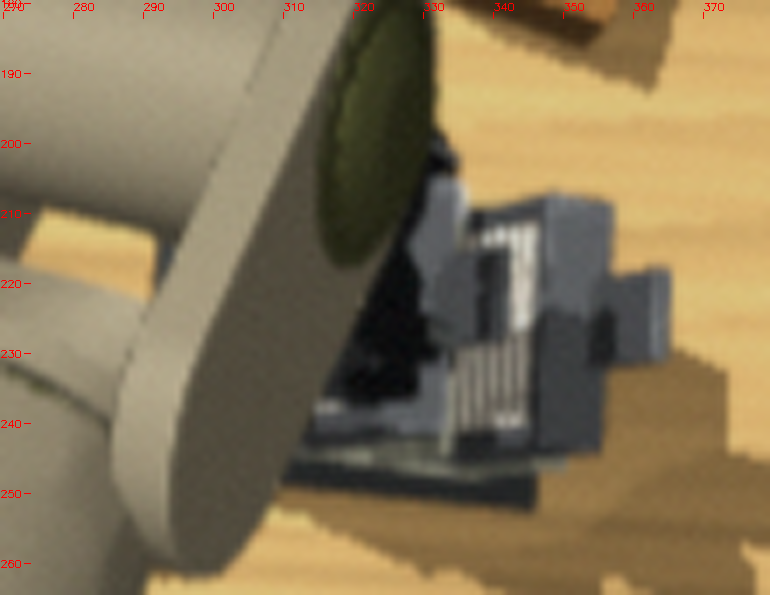

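```bash
python3 - <<'E'
from look import *
D=pickle.load(open("f_g.pkl","rb")); f=D["side"]
C=cas_slot(0,-3); C2=C.copy(); C2[:3,3]-=Z(sl[2])[:,0]*.07
crop(f["color"],213,192,72,70,10,"pics/z9.png",segs=wire(f,C,(0,255,0))+wire(f,C2,(255,255,0)))
E
```

```text
(no output)
```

View pics/z9.png

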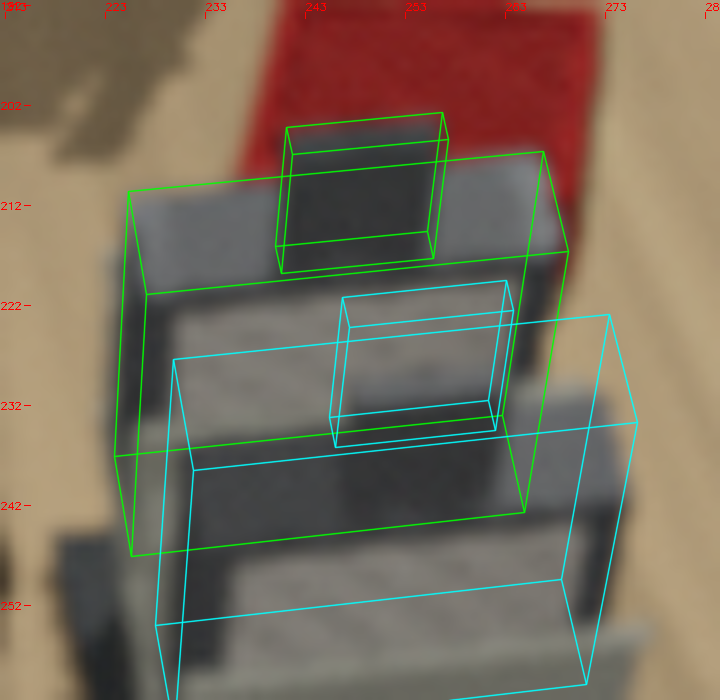

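```bash
python3 - <<'E'
from look import *
D=pickle.load(open("f_g.pkl","rb")); f=D["side"]
C=cas_slot(0,-3); C2=C.copy(); C2[:3,3]-=Rs[:,0]*.07
crop(f["color"],213,192,72,70,10,"pics/z10.png",segs=wire(f,C,(0,255,0))+wire(f,C2,(255,255,0)))
E
```

```text
(no output)
```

View pics/z10.png

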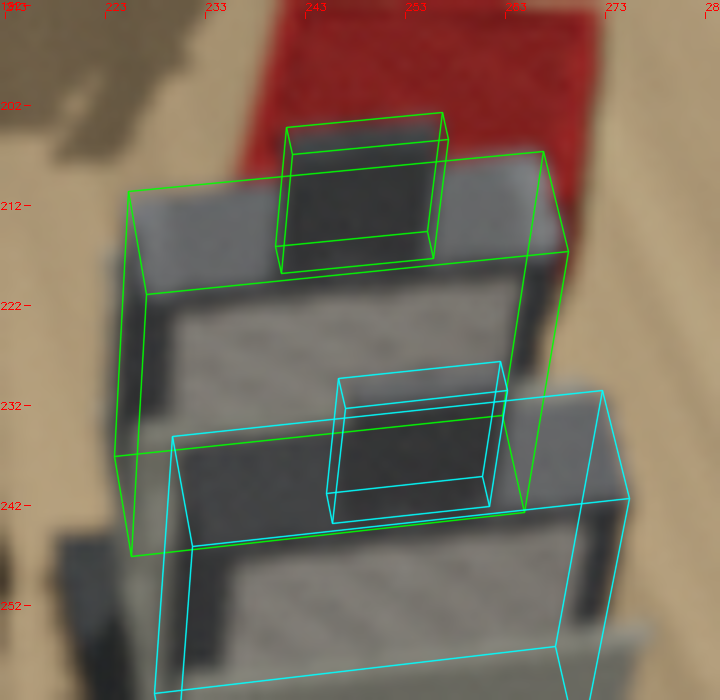

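Call:
drive_tool:
  increments:
    - {"tx": 0, "ty": 0, "tz": -0.03, "rx": 0, "ry": 0, "rz": 0, "fingers": 0.055}
    - {"tx": 0, "ty": 0, "tz": -0.04, "rx": 0, "ry": 0, "rz": 0, "fingers": 0.055}
    - {"tx": -0.02, "ty": -0.03, "tz": -0.03, "rx": 0, "ry": 0, "rz": 0, "fingers": 0.055}
    - {"tx": -0.0, "ty": -0.05, "tz": -0.02, "rx": 0, "ry": 0, "rz": 0, "fingers": 0.055}
    - {"tx": -0.0, "ty": -0.05, "tz": 0, "rx": 0, "ry": 0, "rz": 0, "fingers": 0.055}
    - {"tx": 0, "ty": -0.03, "tz": 0, "rx": 0, "ry": 0, "rz": 0, "fingers": 0.055}
    - {"tx": 0, "ty": 0, "tz": 0, "rx": 0, "ry": 0, "rz": 0, "fingers": 0.055}
    - {"tx": 0, "ty": 0, "tz": 0, "rx": 0, "ry": 0, "rz": 0, "fingers": 0.055}

```text
t: 19.8
eef_pos: [0.3279, -0.1534, 0.3678]
orientation: [0.155, 0.69, 0.687, -0.166]
force: [0.3, -0.9, -0.6]
gripper_width: 0.0552
```

```bash
python3 - <<'E'
from look import *
o=env.get_obs(); print(o["t"],o["eef_pos"],o["qd"].round(3),o["q"].round(2))
t=eyes.grab_frame("top"); s=eyes.grab_frame("side")
C=cas_slot(0,-3)
for n,f in (("T",t),("S",s)): cv2.imwrite(f"pics/end{n}.png",cv2.resize(f["color"][:,:,::-1],(800,600),interpolation=cv2.INTER_CUBIC))
crop(t["color"],285,195,85,65,9,"pics/endT2.png",segs=wire(t,C))
E
```

```text
19.8 [ 0.3278969  -0.15336505  0.36782399] [ 0.005  0.016 -0.009  0.001  0.003 -0.001] [-0.48 -0.19  1.75 -0.42  1.39 -0.44]
```

View pics/endT.png

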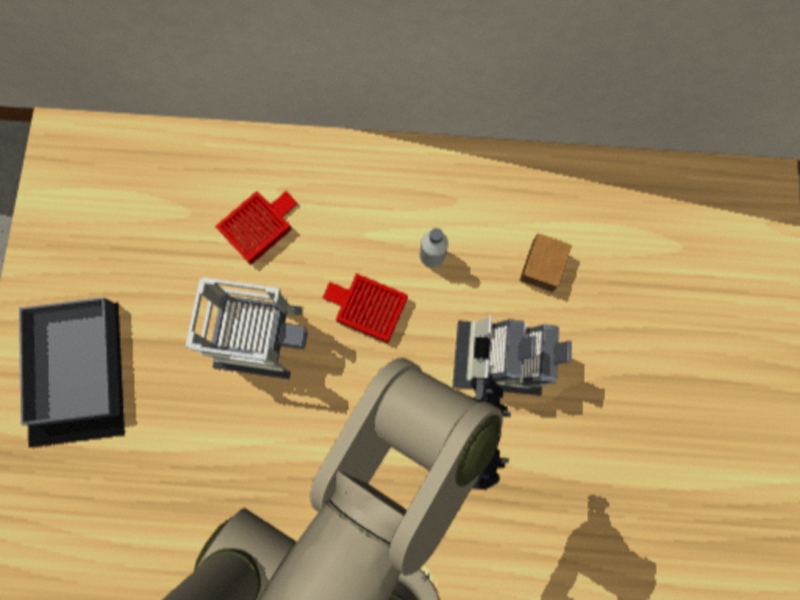

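View pics/endS.png

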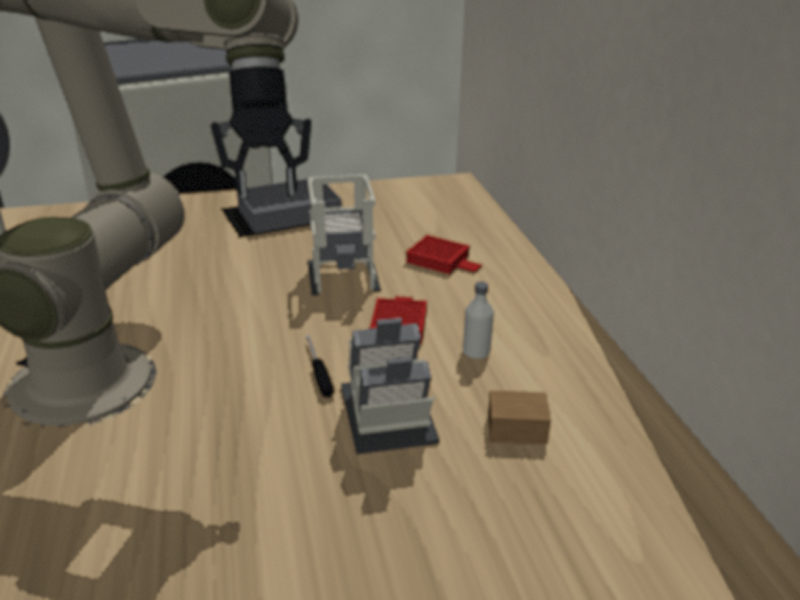

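View pics/endT2.png

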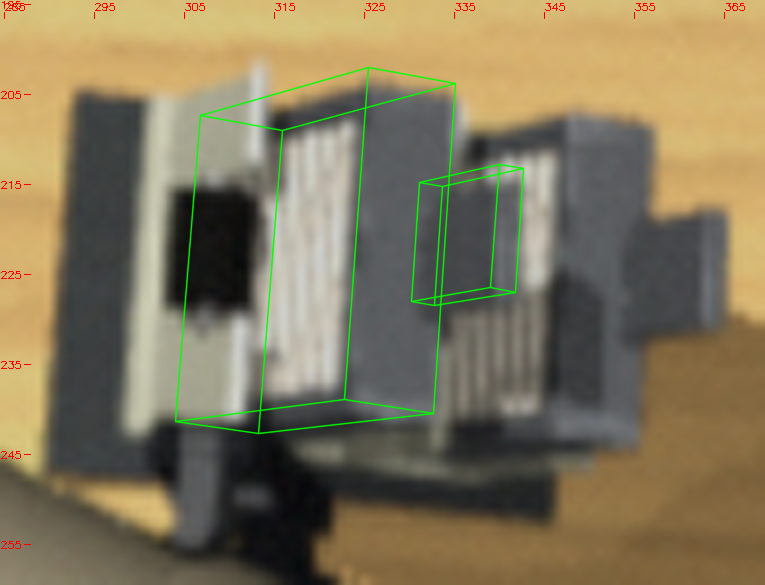

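```bash
python3 - <<'E'
from plant import hand_in
print(hand_in())
E
```

```text
the job is handed in; nothing more can be done
None
```

The lowest cassette is out of the dispenser and standing tongue up in the empty rack slot, and the job is handed in at about 20 s.

- **Draw:** I gripped only the lowest tongue with the tool tilted 45° and drew it about 185 mm. The camera showed the upper two cassettes staying put and then dropping to the dispenser floor.
- **Insertion:** I pressed the cassette past the roller in small steps. It met a firm stop at about 17–19 N, more than the 3–10 N I was told the roller would need. I then eased off, let go and backed the gripper clear.
- **Last checks:** In both views the cassette sits within about 1 pixel (2–2.5 mm) of the fully seated pose. Its height relative to the slot agrees with the cassette already in the rack. That cassette, the bottle, the carton, the screwdriver and the red cassettes look unmoved.

Three things were not fully settled:
- The top view put the cassette up to 2–3 mm off-centre along the slot. My fitted in-hand pose also differed from the planned grasp by about 4 mm and 1–2°.
- There was about 6 N of sideways force during the final press. I saw no tilt beyond about 0.5° afterwards.
- I did not give it a second push after letting go.

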